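# Renew the electrode packs of a bench electrocoagulation cell

## Robot

A 6-joint arm with a two-finger parallel gripper is mounted at the origin on a cart in front of the work surface, level with it; the furniture and walls round the work are solid. World frame = base frame: x ahead of the robot, y to its left, z up, the work surface at z = 0. Lengths are in m, angles in degrees, forces in N, time in s.
With the tool pointing down it reaches from about 0.35 to 0.925 m from the base axis. Payload 6.4 kg.
Tool frame: the origin (TCP) lies at the very end of the fingers, on their centre line; the grasp point (between the pads) lies 19 mm behind it; z points along the fingers, y is the direction in which the jaws open and shut (so a half turn about z gives the same grasp; the last joint's range is limited). The gripper opens to 94 mm and grips with 3 to 60 N. Pads are 16 mm wide; open, the fingers measure 119 mm over their backs; the gripper's body (75 mm by 177 mm) begins 78 mm behind the grasp point.
Start: joints at [-74.891, 14.043, 89.255, -0, 76.702, -9.975], TCP at [0.276, -0.589, 0.205] pointing down, gripper open.
Joint ranges: [-179.41, 179.41], [-58.25, 129.5], [7.25, 145.43], [-54.29, 234.29], [11.92, 165.04], [-157.13, 157.13]. Speed limits (degrees/s): [147.25, 147.25, 180, 180, 180, 180].

## Interface

Orientations are given as a 3x3 rotation matrix whose columns are the frame's x, y, z axes.
In Python, from plant import * gives the robot as it stands.
- The arm moves only by the tool drive_tool, never from a script. Its arguments are lists of equal length, an entry for each row: "slide": the shift along the tool's x, y, z in units of 40 mm (1.0 is 40 mm), a list of three; "spin": the turn about the tool's z in units of 8 degrees (1.0 is 8 degrees); "gripper": the finger opening in mm, from 0 to 94. A call has 1 to 10 rows; each row shifts and turns the pose as measured when the row begins, along the tool's axes as they then stand; what a row does not reach is not made up. A row lasts 1/10 s, in which the tool goes at most 50 mm and 8.59 degrees, less where a joint would pass 70% of its speed; a pose out of reach is approached as far as the arm can. A call is refused whole if a number of a shift passes 1 or a number of a turn 1, either way. A call with a gripper value outside its range is refused whole. The fingers move at their own pace and stop on an object; the grip force is fixed at half the most. Time passes only in rows, so rows that do not move let the fingers close. It gives the time, the measured TCP pose, the force and the opening at its end, in the units of the state.
- state(): the state, without advancing time (a new reading comes with each control period).
- read_camera(name): name is "side" or "top" or "wrist"; returns (picture, depth): 480x640x3 uint8, red, green, blue; 480x640 float32, m along the optical axis (not along the pixel's ray), 0 where there is no reading.
- calibration(name): a dict with "fovy" (degrees; the focal length in pixels is half the picture's height over the tangent of half this angle, whatever the lens; pixels are square), "cx", "cy" (the principal point, pixels), "R" (3x3) and "t" (3): a world point X has camera coordinates R X + t. Camera axes: x right, y down, z forward; pixel columns grow to the right and rows downward; lengths in m; the calibration is good to about 2 mm. A picture is of the moment at which its call begins: read the wrist's pose just before it. calibration takes no time and is no camera call; for the wrist camera it gives the pose at the moment of the call.
- close_job(): hands the job in, once; it reports no verdict.
The state is a dict: "time": time; "q": joint angles; "qvel": joint speeds; "joint_efforts": joint torques, N m; "tool_pos": TCP position; "ee_rot": TCP orientation; "force": force on the tool from outside, world axes, zero at the start; "torque": the same for the moment, N m; "finger_gap": opening from 0.0 (shut) to 1.0 (fully open).
Only numpy, scipy, OpenCV 4.12 (cv2) and the standard library are available. Lean on these libraries where they do the work, as an engineer would, in place of code of your own. Each camera call takes 0.05 s, during which the arm holds its last target. There are 200 camera calls.

## Task

Push the electrocoagulation cell square and flush into the corner of the fence on the worktop, worn packs still in it. Then lift every worn electrode pack out of the cell and stand it upright in the drip tray by the sink, and after that fit every fresh pack into a bay of the cell, any free bay, its plates slid between the cell's plates until its head lies fully home on the rim, with the cell still flush in the corner. Leave the other things on the bench where it is.

Things in the scene. Friction and masses are not known exactly. Their poses are not given: they have to be found in the camera images.
- fence: aluminium L fence fixed to the worktop, 30 mm high, 16 thick. Origin: inside corner on the worktop. Long leg with copper contact strips: 206 mm along -x, inner face y = 0. Short leg: 90 mm along +y, inner face x = 0. The cell belongs at x < 0, y > 0; flush, its axes are parallel to the fence's and its origin is at x = -96, y = 34 mm in the fence's frame
- fence_corner (a point): the inside corner of the fence on the worktop, axes as the fence
- cell: loose white open tank, 192 (x) by 68 (y) by 62 mm tall, about 0.55 kg empty, slides when pushed. Origin: centre of the underside. 5 steel plates 4 mm thick run its full length at y = -24,-12,0,12,24 mm, rounded tops at z = 52 mm: a pack's plates have 2.5 mm of play each side. Cross walls 6 thick, 44 high at x = -31, 31 mm make 3 bays 56 mm long: 3 mm of play at each end of a pack's plates
- cell_corner (a point): the lower corner of the cell that goes into the fence corner: x = 96, y = -34, z = 0 mm in the cell's frame
- bay_1 (a point): middle of bay 1 at rim height: x = -62, y = 0, z = 62 mm in the cell's frame, axes as the cell. The origin of a pack that is fully home in this bay lies here, axes parallel (or turned by half a turn); its head then lies on the cell's two long walls
- bay_2 (a point): middle of bay 2 at rim height: x = 0, y = 0, z = 62 mm in the cell's frame, axes as the cell. The origin of a pack that is fully home in this bay lies here, axes parallel (or turned by half a turn); its head then lies on the cell's two long walls
- bay_3 (a point): middle of bay 3 at rim height: x = 62, y = 0, z = 62 mm in the cell's frame, axes as the cell. The origin of a pack that is fully home in this bay lies here, axes parallel (or turned by half a turn); its head then lies on the cell's two long walls
- spent_1: WORN pack (may be absent), home in bay 1 at first. 4 plates, 50 mm long (x), 3 thick, at y=-18,-6,6,18, under a grey head 52 (x) by 64 (y) by 10; on it a grip rib 40 long (x), 12 thick (y), 30 tall: pinch it along y. Origin: middle of the head's underside; half a turn about z is the same; 0.12 kg. Plates dull, eaten ragged, reach 32 mm below the head: stood on them its origin is 32 mm over the floor
- fresh_1: FRESH pack (may be absent), standing on the worktop at first. 4 plates, 50 mm long (x), 3 thick, at y=-18,-6,6,18, under a grey head 52 (x) by 64 (y) by 10; on it a grip rib 40 long (x), 12 thick (y), 30 tall: pinch it along y. Origin: middle of the head's underside; half a turn about z is the same; 0.12 kg. Plates bright, whole, reach 48 mm below the head, lower edges rounded; tips pass between the cell's plates from 38 mm above home
- spent_2: WORN pack (may be absent), home in bay 2 at first. 4 plates, 50 mm long (x), 3 thick, at y=-18,-6,6,18, under a grey head 52 (x) by 64 (y) by 10; on it a grip rib 40 long (x), 12 thick (y), 30 tall: pinch it along y. Origin: middle of the head's underside; half a turn about z is the same; 0.12 kg. Plates dull, eaten ragged, reach 32 mm below the head: stood on them its origin is 32 mm over the floor
- fresh_2: FRESH pack (may be absent), standing on the worktop at first. 4 plates, 50 mm long (x), 3 thick, at y=-18,-6,6,18, under a grey head 52 (x) by 64 (y) by 10; on it a grip rib 40 long (x), 12 thick (y), 30 tall: pinch it along y. Origin: middle of the head's underside; half a turn about z is the same; 0.12 kg. Plates bright, whole, reach 48 mm below the head, lower edges rounded; tips pass between the cell's plates from 38 mm above home
- spent_3: WORN pack (may be absent), home in bay 3 at first. 4 plates, 50 mm long (x), 3 thick, at y=-18,-6,6,18, under a grey head 52 (x) by 64 (y) by 10; on it a grip rib 40 long (x), 12 thick (y), 30 tall: pinch it along y. Origin: middle of the head's underside; half a turn about z is the same; 0.12 kg. Plates dull, eaten ragged, reach 32 mm below the head: stood on them its origin is 32 mm over the floor
- fresh_3: FRESH pack (may be absent), standing on the worktop at first. 4 plates, 50 mm long (x), 3 thick, at y=-18,-6,6,18, under a grey head 52 (x) by 64 (y) by 10; on it a grip rib 40 long (x), 12 thick (y), 30 tall: pinch it along y. Origin: middle of the head's underside; half a turn about z is the same; 0.12 kg. Plates bright, whole, reach 48 mm below the head, lower edges rounded; tips pass between the cell's plates from 38 mm above home
- drip_tray: shallow grey tray fixed to the worktop right of the sink, 185 (x) by 130 (y) by 22 mm, walls 4 mm, floor 4 mm thick. Origin: centre of its underside. Room for two packs side by side along x, origins within 85 mm (x) and 58 mm (y) of its middle
- black_cap_vial: bystander, leave alone: small glass vial with a black screw cap, 25x25x58 mm, origin at the centre of its underside
- rubber_stopper: bystander, leave alone: black rubber stopper, 32x32x30 mm, origin at the centre of its underside
- vial: bystander, leave alone: small glass vial with a white screw cap, 25x25x58 mm, origin at the centre of its underside

How it is judged (in metres and radians):
On the way, in this order (a step that is already met when the one before it is completed fails the run):
1. the cell is flush in the fence corner, the worn packs still in their bays (x of cell_corner in the frame of fence_corner above -0.003 m and y of cell_corner in the frame of fence_corner below 0.003 m and angle between the x axis of cell and the x axis of fence, either way round below 0.025 rad and height (world z) of cell below 0.004 m and angle between cell's own z axis and vertical below 0.05 rad and horizontal distance between spent_1 and bay_1 below 0.01 m and z of each of spent_1, spent_2, spent_3 in the frame of cell below 0.066 m and horizontal distance between spent_2 and bay_2 below 0.01 m and horizontal distance between spent_3 and bay_3 below 0.01 m), for 0.2 s.
2. every worn pack stands in the drip tray, no fresh one is in the cell yet (x of spent_1 in the frame of drip_tray between -0.085 and 0.085 m and y of spent_1 in the frame of drip_tray between -0.058 and 0.058 m and z of each of spent_1, spent_2, spent_3 in the frame of drip_tray below 0.05 m and angle between each of spent_1, spent_2, spent_3's own z axis and vertical below 0.15 rad and x of spent_2 in the frame of drip_tray between -0.085 and 0.085 m and y of spent_2 in the frame of drip_tray between -0.058 and 0.058 m and x of spent_3 in the frame of drip_tray between -0.085 and 0.085 m and y of spent_3 in the frame of drip_tray between -0.058 and 0.058 m and height (world z) of each of fresh_1, fresh_2, fresh_3 below 0.056 m), for 0.2 s.
3. every fresh pack is fully home in a bay ((horizontal distance between fresh_1 and bay_1 below 0.007 m or horizontal distance between fresh_1 and bay_2 below 0.007 m or horizontal distance between fresh_1 and bay_3 below 0.007 m) and z of fresh_1 in the frame of cell between 0.058 and 0.0645 m and angle between the x axis of each of fresh_1, fresh_2, fresh_3 and the x axis of cell, either way round below 0.12 rad and angle between each of fresh_1, fresh_2, fresh_3's own z axis and vertical below 0.06 rad and (horizontal distance between fresh_2 and bay_1 below 0.007 m or horizontal distance between fresh_2 and bay_2 below 0.007 m or horizontal distance between fresh_2 and bay_3 below 0.007 m) and z of fresh_2 in the frame of cell between 0.058 and 0.0645 m and (horizontal distance between fresh_3 and bay_1 below 0.007 m or horizontal distance between fresh_3 and bay_2 below 0.007 m or horizontal distance between fresh_3 and bay_3 below 0.007 m) and z of fresh_3 in the frame of cell between 0.058 and 0.0645 m), for 0.2 s.
At the end, for the whole second after the job is handed in: Cell in the fence corner: gap under 3 mm to each leg, turned under 0.025 rad. Every worn pack in the drip tray, under 0.15 rad from upright. Every fresh pack within 7 mm of a bay's point (plan), head at most 2.5 mm over the rim, upright. All at rest (all of step 3 and x of cell_corner in the frame of fence_corner above -0.003 m and y of cell_corner in the frame of fence_corner below 0.003 m and angle between the x axis of cell and the x axis of fence, either way round below 0.025 rad and height (world z) of cell below 0.004 m and angle between cell's own z axis and vertical below 0.05 rad and x of spent_1 in the frame of drip_tray between -0.085 and 0.085 m and y of spent_1 in the frame of drip_tray between -0.058 and 0.058 m and z of each of spent_1, spent_2, spent_3 in the frame of drip_tray below 0.05 m and angle between each of spent_1, spent_2, spent_3's own z axis and vertical below 0.15 rad and x of spent_2 in the frame of drip_tray between -0.085 and 0.085 m and y of spent_2 in the frame of drip_tray between -0.058 and 0.058 m and x of spent_3 in the frame of drip_tray between -0.085 and 0.085 m and y of spent_3 in the frame of drip_tray between -0.058 and 0.058 m and linear speed of each of cell, spent_1, spent_2, spent_3, fresh_1, fresh_2, fresh_3 below 0.02 m/s); the robot touches nothing.
It fails at once if the black cap vial is pushed more than 3 cm out of its place (distance of black_cap_vial from where it was at the start of the episode above 0.03 m).
It fails at once if the rubber stopper is pushed more than 3 cm out of its place (distance of rubber_stopper from where it was at the start of the episode above 0.03 m).
It fails at once if the vial is pushed more than 3 cm out of its place (distance of vial from where it was at the start of the episode above 0.03 m).
Of spent_1, spent_2, spent_3 only 1 to 2 are there at a start; the rules pass over those that are not, and their reading is None.
Of fresh_1, fresh_2, fresh_3 only 2 to 3 are there at a start; the rules pass over those that are not, and their reading is None.
At some moment in a run one of cell may be knocked a few centimetres aside while the robot is not near it.
Once in a run the grip may slacken for a moment while it holds something.
It also fails if it takes over 210 s, if anything falls off the work surface, if the arm or the gripper's body presses on something with over 40 N, if the wrist force passes 120 N, or if a joint passes its speed limit or range.

## Working session

There is one attempt and no reset: what is moved stays moved. The work goes in short steps, Python scripts to look and compute and a tool call to move; the robot and the scene stay as the last step left them, time stands still between calls to the robot, and variables do not carry over. Pictures are saved under pics/ and viewed, about 12 in all and at most 16, crops included, and the job is handed in when it is done.

Besides the shell and the picture viewer there is one more tool, called after "Emit:" by a JSON object that holds its "name" and its "arguments". drive_tool: Moves the arm, as the interface text tells. Its arguments: {"type":"object","properties":{"slide":{"type":"array","items":{"type":"array","items":{"type":"number"}}},"spin":{"type":"array","items":{"type":"number"}},"gripper":{"type":"array","items":{"type":"number"}}},"required":["slide","spin","gripper"]}

```bash
ls; mkdir -p pics; cat > h.py <<'E'
from plant import *
import numpy as np, cv2
def snap(name,fn=None):
    c=calibration(name); im,d=read_camera(name)
    if fn: cv2.imwrite('pics/'+fn,cv2.cvtColor(im,cv2.COLOR_RGB2BGR))
    f=240/np.tan(np.radians(c['fovy'])/2)
    v,u=np.mgrid[0:480,0:640]
    P=np.stack([(u-c['cx'])/f*d,(v-c['cy'])/f*d,d],-1)
    W=(P-np.array(c['t']))@np.array(c['R'])
    W[d==0]=np.nan
    return im,d,W,c
E
python3 - <<'E'
from h import *
s=state();print(s)
for n in('top','side'):
    im,d,W,c=snap(n,n+'0.png');print(n,c); np.save(n+'W.npy',W); np.save(n+'I.npy',im)
E
```

```text
pics
{'time': 0.0, 'q': array([-7.48926862e+01,  1.40810397e+01,  8.93222973e+01, -1.00061011e-03,
        7.67014650e+01, -9.97662949e+00]), 'qvel': array([ 0.05311237,  0.03942623, -0.00321662,  0.06850034, -0.10890145,
        0.00981143]), 'joint_efforts': array([ 2.20012666e-04, -4.15833235e+01, -3.14604485e+01,  6.84423815e-02,
        3.31449334e-02, -1.42175127e-04]), 'tool_pos': array([ 0.27539732, -0.58813451,  0.20440426]), 'ee_rot': array([[ 9.05686007e-01,  4.23948835e-01, -4.93132669e-04],
       [ 4.23949015e-01, -9.05684343e-01,  1.76149337e-03],
       [ 3.00160525e-04, -1.80442301e-03, -9.99998327e-01]]), 'force': array([ 0.44441822,  0.71960526, -1.24584964]), 'torque': array([-0.06095139, -0.0381382 , -0.0281443 ]), 'finger_gap': 1.0020561815491837}
top {'fovy': 51.127919765632, 'cx': 320.9392984945941, 'cy': 245.27053714475156, 'R': array([[ 0.23027322, -0.97310429, -0.00650304],
       [-0.9147326 , -0.21417056, -0.34262988],
       [ 0.33202185,  0.08484703, -0.93944796]]), 't': array([0.00677485, 0.54339295, 1.32803944])}
side {'fovy': 51.432906186972005, 'cx': 310.7087917826747, 'cy': 239.90778514127481, 'R': array([[-0.99142454, -0.13065719,  0.0024668 ],
       [-0.07801332,  0.57660898, -0.81328716],
       [ 0.10483944, -0.80650529, -0.58185729]]), 't': array([0.54679349, 0.03869423, 1.28415982])}
```

View pics/top0.png

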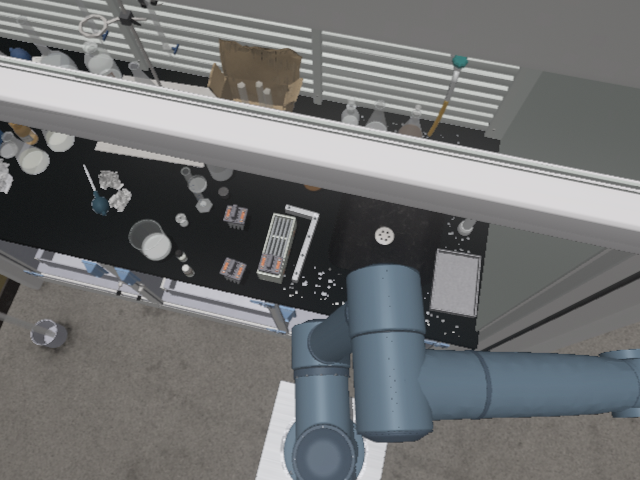

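View pics/side0.png

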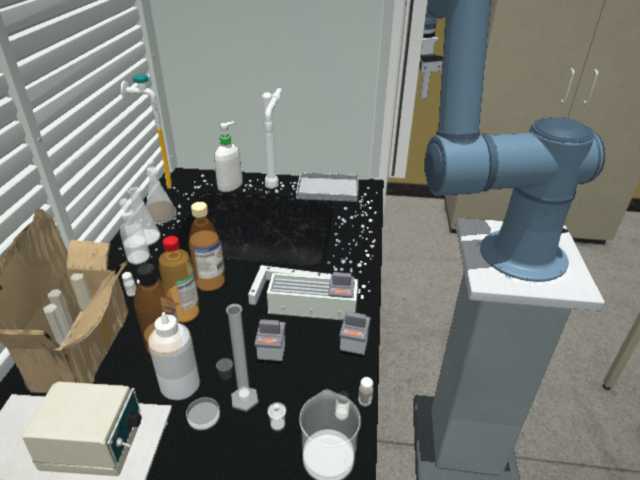

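The top view shows the cell at about (277,247) with one worn pack at its near end (270,262), the fence corner at about (316,214), two fresh packs at (235,216) and (233,269), and the tray at (456,282). The side view agrees.

```bash
python3 - <<'E'
import numpy as np, cv2
W=np.load('topW.npy');S=np.load('sideW.npy')
def p(W,l):
    for u,v in l: print((u,v),np.round(np.nanmedian(W[v-1:v+2,u-1:u+2].reshape(-1,3),0),4))
print('top');p(W,[(287,208),(316,215),(297,278),(277,247),(266,216),(295,216),(259,277),(284,281),(270,262),(235,216),(233,269),(433,252),(479,257),(475,315),(433,308),(456,282),(384,237),(223,191),(204,206),(181,256),(188,271),(181,219),(150,240),(300,125),(300,165),(300,185),(250,105)])
print('side');p(S,[(341,280),(270,325),(355,325),(311,285),(353,335),(270,350),(328,186),(366,385),(342,405),(225,368)])
# height maps crops
for n,Wx,I in(('top',W,np.load('topI.npy')),):
    c=I[180:320,150:490,::-1]; cv2.imwrite('pics/topc.png',cv2.resize(c,None,fx=2.35,fy=2.35,interpolation=cv2.INTER_CUBIC))
E
```

```text
top
(287, 208) [0.6458 0.2665 0.0312]
(316, 215) [0.6433 0.174  0.0294]
(297, 278) [0.4383 0.1821 0.0254]
(277, 247) [0.5118 0.2617 0.0426]
(266, 216) [0.6167 0.3285 0.0022]
(295, 216) [0.6372 0.2412 0.0011]
(259, 277) [0.4151 0.2912 0.0248]
(284, 281) [0.426  0.2202 0.0022]
(270, 262) [0.4457 0.2585 0.0979]
(235, 216) [0.5681 0.4022 0.0706]
(233, 269) [0.4099 0.3614 0.0674]
(433, 252) [ 0.6332 -0.2008 -0.0406]
(479, 257) [ 0.6251 -0.3266  0.0206]
(475, 315) [ 0.45   -0.3375  0.0189]
(433, 308) [ 0.4414 -0.219   0.0197]
(456, 282) [ 0.5388 -0.2742  0.0041]
(384, 237) [ 0.7093 -0.0489 -0.1944]
(223, 191) [0.6559 0.4744 0.0301]
(204, 206) [0.5983 0.5201 0.0218]
(181, 256) [0.4202 0.5281 0.0415]
(188, 271) [0.3806 0.4927 0.0434]
(181, 219) [0.5305 0.5643 0.0453]
(150, 240) [0.4528 0.6438 0.0193]
(300, 125) [0.3317 0.1008 0.9944]
(300, 165) [0.2953 0.0922 0.9801]
(300, 185) [0.7437 0.2513 0.0021]
(250, 105) [0.3452 0.1586 0.9916]
side
(341, 280) [0.4512 0.2685 0.0903]
(270, 325) [0.5763 0.4134 0.0826]
(355, 325) [0.4139 0.3729 0.0643]
(311, 285) [0.5176 0.252  0.0522]
(353, 335) [0.4161 0.3965 0.059 ]
(270, 350) [0.5764 0.4271 0.0275]
(328, 186) [ 0.5335 -0.2783  0.0055]
(366, 385) [0.3859 0.5104 0.0582]
(342, 405) [0.4238 0.5848 0.0959]
(225, 368) [0.6512 0.4857 0.0313]
```

View pics/topc.png

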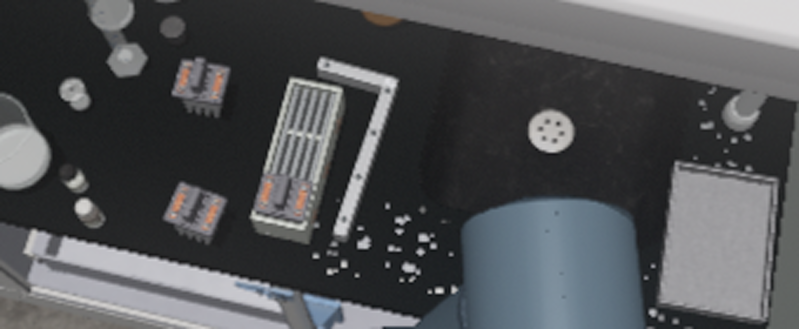

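Both views agree. The fence is nearly aligned with the world, with its corner at about (0.643, 0.174). I'll straighten the tool and go over the cell for a wrist view.

Emit:
{"name": "drive_tool", "arguments": {"slide": [[0,0,-1],[0,0,-1],[0,0,-1],[0,0,-1],[0,0,0]], "spin": [0.8,0.8,0.8,0.8,0], "gripper": [94,94,94,94,94]}}

```text
time: 0.6
tool_pos: [0.2749, -0.5864, 0.3644]
ee_rot: [[1.0, -0.028, -0.003], [-0.027, -1.0, 0.013], [-0.004, -0.012, -1.0]]
force: [-0.0, -0.8, 0.5]
finger_gap: 1.003
```

Emit:
{"name": "drive_tool", "arguments": {"slide": [[0.5,-1,0],[0.5,-1,0],[0.5,-1,0],[0.5,-1,0],[0.5,-1,0],[0.3,-1,0],[0.3,-1,0],[0.3,-1,0],[0.3,-1,0],[0.3,-1,0]], "spin": [-0.2,0,0,0,0,0,0,0,0,0], "gripper": [94,94,94,94,94,94,94,94,94,94]}}

```text
time: 1.6
tool_pos: [0.436, -0.1735, 0.3572]
ee_rot: [[1.0, -0.001, -0.013], [-0.001, -1.0, 0.026], [-0.013, -0.026, -1.0]]
force: [1.3, -0.5, 0.1]
finger_gap: 1.001
```

Emit:
{"name": "drive_tool", "arguments": {"slide": [[0.3,-1,0],[0.3,-1,0],[0.3,-1,0],[0.3,-1,0],[0.3,-1,0],[0.3,-1,0],[0,-1,0],[0,-1,0],[0,-1,0],[0,0,0]], "spin": [0,0,0,0,0,0,0,0,0,0], "gripper": [94,94,94,94,94,94,94,94,94,94]}}

```text
time: 2.6
tool_pos: [0.5036, 0.2069, 0.3527]
ee_rot: [[0.999, 0.011, -0.031], [0.012, -1.0, 0.029], [-0.03, -0.029, -0.999]]
force: [-0.3, -0.9, -0.4]
finger_gap: 0.997
```

```bash
python3 - <<'E'
from h import *
s=state();print(s['time'],s['tool_pos'],s['ee_rot'])
im,d,W,c=snap('wrist','w0.png');np.save('w0W.npy',W);np.save('w0I.npy',im);print(c)
E
```

```text
2.6 [0.50362649 0.20690647 0.35270849] [[ 0.99946179  0.01146481 -0.03073571]
 [ 0.01235053 -0.99950936  0.02878389]
 [-0.03039062 -0.029148   -0.99911301]]
{'fovy': 70.49839644972182, 'cx': 318.5148130919919, 'cy': 236.78108652915415, 'R': array([[ 0.01264727, -0.99948843, -0.02937547],
       [-0.94781246, -0.02134288,  0.31811321],
       [-0.31857743,  0.02381917, -0.94759752]]), 't': array([0.209846  , 0.39854317, 0.68436367])}
```

View pics/w0.png

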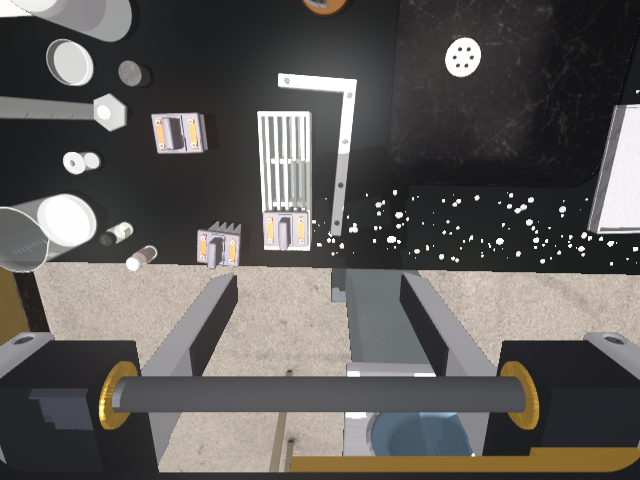

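The wrist view shows the fence corner at (352,82), the cell at (285,180), the worn pack at (285,229), and the fresh packs at (180,132) and (219,247). Next I'll fit their poses from depth.

```bash
cat > fit.py <<'E'
import numpy as np, cv2
def rect(W,zlo,zhi,x0,x1,y0,y1):
    m=(W[...,2]>zlo)&(W[...,2]<zhi)&(W[...,0]>x0)&(W[...,0]<x1)&(W[...,1]>y0)&(W[...,1]<y1)
    n,l,st,_=cv2.connectedComponentsWithStats(m.astype('uint8'),connectivity=8)
    out=[]
    for i in range(1,n):
        if st[i,4]<40: continue
        P=W[l==i]; r=cv2.minAreaRect((P[:,:2]*1000).astype('float32'))
        c,(a,b),t=r
        if a<b: a,b,t=b,a,t+90
        t=(t+90)%180-90
        out.append((st[i,4],np.round(c,1),round(a,1),round(b,1),round(t,2),round(float(np.median(P[:,2]))*1000,1)))
    return out
def show(W,L):
    for k in L:
        print(k[0]); [print('  ',r) for r in rect(W,*k[1:])]
E
python3 - <<'E'
from fit import *
W=np.load('w0W.npy')
show(W,[('fence',.022,.036,.40,.68,.14,.29),('fence long',.022,.036,.42,.63,.14,.2),('fence short',.022,.036,.625,.68,.195,.29),
('cell rim',.055,.069,.38,.65,.19,.33),('spent head',.069,.077,.38,.65,.19,.33),('spent rib',.092,.112,.38,.65,.19,.33),
('heads',.051,.065,.36,.65,.33,.46),('ribs',.078,.098,.36,.65,.33,.46),('tray',.014,.028,.4,.68,-.4,-.15),('small',.02,.07,.36,.7,.44,.62)])
E
```

```text
fence
   (np.int32(2646), array([542.3, 226.4]), 221.6, 105.3, -3.74, 28.5)
   (np.int32(50), array([572.6, 228.3]), 65.9, 0.2, 0.47, 31.9)
   (np.int32(70), array([573.1, 282.7]), 56.0, 4.5, -0.51, 29.2)
   (np.int32(49), array([573.5, 246.5]), 56.2, 6.5, -2.56, 28.5)
   (np.int32(43), array([563., 272.]), 36.4, 4.3, 6.9, 29.3)
   (np.int32(63), array([510. , 283.6]), 54.5, 5.0, 5.64, 28.9)
   (np.int32(57), array([509.5, 271.6]), 54.0, 4.4, 5.61, 29.3)
   (np.int32(50), array([510. , 259.6]), 54.3, 4.5, 5.47, 29.5)
fence long
   (np.int32(1574), array([529.2, 182.7]), 201.3, 16.4, -3.7, 28.5)
fence short
   (np.int32(767), array([645.7, 233.6]), 77.5, 16.2, 86.29, 28.5)
cell rim
   (np.int32(1262), array([511.2, 261.7]), 191.5, 68.2, 0.52, 60.4)
   (np.int32(48), array([417.6, 283.1]), 21.6, 7.9, -80.29, 60.6)
spent head
   (np.int32(1207), array([449.6, 261.2]), 62.9, 52.0, -89.77, 71.1)
spent rib
   (np.int32(273), array([449.9, 261.1]), 39.9, 12.3, 0.6, 100.1)
heads
   (np.int32(1415), array([577.7, 406.3]), 64.1, 52.0, -87.75, 56.9)
   (np.int32(1112), array([413.1, 364.7]), 63.8, 52.0, 83.09, 57.1)
ribs
   (np.int32(366), array([577.9, 406.5]), 39.2, 12.7, 2.14, 85.8)
   (np.int32(258), array([413.5, 364.9]), 39.5, 12.6, -7.1, 86.0)
tray
   (np.int32(947), array([ 531.6, -237.7]), 185.7, 67.1, 3.37, 19.2)
small
   (np.int32(211), array([698. , 507.2]), 25.8, 2.7, -86.56, 46.2)
   (np.int32(522), array([654. , 473.8]), 31.7, 30.8, -49.13, 28.4)
   (np.int32(385), array([603.8, 519.7]), 20.7, 10.9, -3.2, 47.4)
   (np.int32(518), array([534.9, 568.8]), 31.2, 30.7, -42.95, 41.3)
   (np.int32(1370), array([445.4, 594.1]), 83.9, 34.2, 12.57, 46.5)
   (np.int32(402), array([424.3, 532.1]), 23.1, 22.8, 74.82, 42.7)
   (np.int32(370), array([385.3, 497.8]), 22.6, 22.5, -6.54, 43.2)
```

Fits are clean. The fence yaw is −3.7° and its corner is at (634.7, 183.3) mm. The cell is at (511.2, 261.7) with yaw 0.5°, and flush it would sit at (541.1, 223.4). I'll grip the cell across its long walls above fence height and slide it in.

```bash
cat > go.py <<'E'
import sys, numpy as np
from plant import state
a=[float(v) for v in sys.argv[1:]]
s=state(); R=np.array(s['ee_rot']); p=np.array(s['tool_pos'])
d=R.T@(np.array(a[:3])/1000-p)/0.04
yaw=np.degrees(np.arctan2(R[1,0],R[0,0]))
print('t',round(s['time'],2),'p',np.round(p*1000,1),'z',np.round(R[:,2],3),'yaw',round(yaw,2),'F',np.round(s['force'],1))
print('units',np.round(d,3),'spin',round((yaw-a[3])/8,3) if len(a)>3 else '')
E
python3 go.py 511 262 80 0.5
```

```text
t 2.65 p [503.8 205.2 352.4] z [-0.031  0.028 -0.999] yaw 0.61 F [ 0.  -0.9 -0. ]
units [ 0.406 -1.227  6.838] spin 0.014
```

Emit:
{"name": "drive_tool", "arguments": {"slide": [[0.1,-0.3,0.8],[0.1,-0.3,0.8],[0.1,-0.3,0.8],[0.1,-0.3,0.8],[0,0,0.8],[0,0,0.8],[0,0,0.8],[0,0,0.8],[0,0,0.3],[0,0,0]], "spin": [0,0,0,0,0,0,0,0,0,0], "gripper": [94,94,94,94,94,94,94,94,94,94]}}

```text
time: 3.65
tool_pos: [0.5111, 0.2492, 0.071]
ee_rot: [[0.999, 0.001, -0.035], [0.002, -1.0, 0.022], [-0.035, -0.022, -0.999]]
force: [-0.3, -0.0, 0.4]
finger_gap: 1.0
```

```bash
python3 go.py 511 262 37 0.5
```

```text
t 3.65 p [511.1 249.2  71. ] z [-0.035  0.022 -0.999] yaw 0.1 F [-0.3 -0.   0.4]
units [ 0.028 -0.302  0.857] spin -0.05
```

Emit:
{"name": "drive_tool", "arguments": {"slide": [[0,-0.3,0],[0,0,0],[0,0,0.3],[0,0,0.3],[0,0,0.25],[0,0,0]], "spin": [0,0,0,0,0,0], "gripper": [94,94,94,94,94,94]}}

```text
time: 4.25
tool_pos: [0.5143, 0.2634, 0.0404]
ee_rot: [[1.0, 0.001, -0.026], [0.001, -1.0, 0.024], [-0.026, -0.024, -0.999]]
force: [1.0, 0.0, -0.2]
finger_gap: 1.003
```

```bash
python3 go.py 511 262 37 0.5
```

```text
t 4.25 p [514.3 263.4  40.4] z [-0.026  0.024 -0.999] yaw 0.08 F [ 1.   0.  -0.2]
units [-0.08   0.037  0.087] spin -0.053
```

Emit:
{"name": "drive_tool", "arguments": {"slide": [[0,0,0.05],[0,0,0],[0,0,0],[0,0,0],[0,0,0],[0,0,0]], "spin": [0,0,0,0,0,0], "gripper": [60,60,60,60,60,60]}}

```text
time: 4.85
tool_pos: [0.5142, 0.2632, 0.038]
ee_rot: [[1.0, 0.001, -0.026], [0.002, -1.0, 0.024], [-0.026, -0.024, -0.999]]
force: [0.6, 0.4, -1.5]
finger_gap: 0.723
```

```bash
python3 go.py 543 222 38 -3.72
```

```text
t 4.85 p [514.2 263.2  38. ] z [-0.026  0.024 -0.999] yaw 0.1 F [ 0.6  0.4 -1.5]
units [ 0.718  1.031 -0.044] spin 0.477
```

Emit:
{"name": "drive_tool", "arguments": {"slide": [[0,0,0],[0.1,0.15,0],[0.15,0.2,0],[0.15,0.2,0],[0.15,0.2,0],[0,0,0]], "spin": [0.24,0.24,0,0,0,0], "gripper": [60,60,60,60,60,60]}}

```text
time: 5.45
tool_pos: [0.5343, 0.233, 0.0381]
ee_rot: [[0.997, -0.072, -0.028], [-0.071, -0.997, 0.03], [-0.03, -0.028, -0.999]]
force: [1.5, -0.8, -3.3]
finger_gap: 0.726
```

```bash
python3 go.py 544 223 38 -3.72
```

```text
t 5.45 p [534.3 233.   38.1] z [-0.028  0.03  -0.999] yaw -4.07 F [ 1.5 -0.8 -3.3]
units [ 0.259  0.233 -0.011] spin -0.044
```

Emit:
{"name": "drive_tool", "arguments": {"slide": [[0.1,0.1,0],[0.1,0.1,0],[0.1,0.1,0],[0.1,0.1,0],[0.1,0.1,0]], "spin": [-0.04,0,0,0,0], "gripper": [60,60,60,60,60]}}

```text
time: 5.95
tool_pos: [0.5419, 0.2245, 0.0387]
ee_rot: [[0.996, -0.07, -0.057], [-0.067, -0.996, 0.055], [-0.061, -0.051, -0.997]]
force: [-13.7, 15.9, 9.9]
finger_gap: 0.721
```

```bash
python3 go.py 544 223 38 -3.72
```

```text
t 5.95 p [541.9 224.5  38.7] z [-0.057  0.055 -0.997] yaw -3.86 F [-13.7  15.9   9.9]
units [0.057 0.035 0.013] spin -0.017
```

Emit:
{"name": "drive_tool", "arguments": {"slide": [[0,0,0],[0,0,0],[0,0,0],[0,0,0]], "spin": [0,0,0,0], "gripper": [80,94,94,94]}}

```text
time: 6.35
tool_pos: [0.5424, 0.2248, 0.0392]
ee_rot: [[0.996, -0.069, -0.055], [-0.066, -0.996, 0.055], [-0.059, -0.051, -0.997]]
force: [0.2, 0.6, 0.4]
finger_gap: 0.991
```

```bash
python3 go.py 541 224 130 -3.72; python3 -c "
from plant import state;print(state()['q'])"
```

```text
t 6.35 p [542.4 224.8  39.2] z [-0.055  0.055 -0.997] yaw -3.79 F [0.2 0.6 0.4]
units [-0.166 -0.094 -2.263] spin -0.008
[  9.6830151   18.64071753 102.76993746   4.14248692  61.25559411
 101.47709755]
```

Contact was felt on both legs (about 14 and 16 N). The tool picks up a small tilt from moves, so I'll raise it and see which motions undo that.

Emit:
{"name": "drive_tool", "arguments": {"slide": [[0,0,-0.5],[0,0,-1],[0,0,-1],[0,0,-1],[0,0,-1],[0,0,-1],[0,0,0]], "spin": [0,0,0,0,0,0,0], "gripper": [94,94,94,94,94,94,94]}}

```text
time: 7.05
tool_pos: [0.5554, 0.2087, 0.265]
ee_rot: [[0.996, -0.073, -0.058], [-0.07, -0.996, 0.051], [-0.061, -0.047, -0.997]]
force: [-0.7, 0.5, 1.2]
finger_gap: 1.0
```

Emit:
{"name": "drive_tool", "arguments": {"slide": [[-1,0,0],[-1,0,0],[-1,0,0],[0,0,0]], "spin": [0,0,0,0], "gripper": [94,94,94,94]}}

```text
time: 7.45
tool_pos: [0.4333, 0.2153, 0.2696]
ee_rot: [[0.995, -0.077, -0.059], [-0.075, -0.996, 0.049], [-0.063, -0.045, -0.997]]
force: [1.0, 0.5, 0.1]
finger_gap: 1.003
```

Emit:
{"name": "drive_tool", "arguments": {"slide": [[0,-1,0],[0,-1,0],[0,-1,0],[0,0,0]], "spin": [0,0,0,0], "gripper": [94,94,94,94]}}

```text
time: 7.85
tool_pos: [0.4447, 0.3366, 0.2725]
ee_rot: [[0.995, -0.083, -0.058], [-0.081, -0.996, 0.048], [-0.062, -0.043, -0.997]]
force: [0.1, -0.8, 0.2]
finger_gap: 0.998
```

```bash
python3 - <<'E'
from h import *
from fit import *
s=state();print(s['time'],s['tool_pos'],s['ee_rot'],s['q'])
im,d,W,c=snap('wrist','w1.png');np.save('w1W.npy',W)
show(W,[('fence',.022,.036,.40,.68,.14,.29),('cell rim',.055,.069,.38,.65,.16,.29),('spent head',.069,.077,.38,.65,.15,.33),('spent rib',.092,.112,.38,.65,.16,.33),
('heads',.051,.065,.36,.65,.33,.46),('ribs',.078,.098,.36,.65,.33,.46)])
E
```

```text
7.85 [0.44465527 0.33656206 0.27251231] [[ 0.99483245 -0.08349491 -0.05776673]
 [-0.08077937 -0.99558276  0.04785033]
 [-0.06150681 -0.0429367  -0.99718271]] [ 23.50030319  -0.46441298  98.13481762   3.85605142  84.28924071
 117.76889145]
fence
   (np.int32(455), array([544.4, 268.8]), 195.9, 23.6, -4.43, 28.0)
   (np.int32(1052), array([530.6, 178.1]), 205.1, 15.9, -6.4, 28.5)
   (np.int32(224), array([600.5, 198.7]), 54.8, 3.2, -1.02, 29.6)
   (np.int32(166), array([602.7, 236.9]), 54.7, 5.3, -3.67, 29.6)
   (np.int32(187), array([601.6, 222.8]), 55.4, 4.3, 0.23, 29.4)
   (np.int32(209), array([600.7, 210.9]), 55.2, 3.7, -0.81, 29.2)
   (np.int32(175), array([538.3, 215.4]), 56.0, 3.1, -2.21, 29.2)
   (np.int32(200), array([537.5, 203.6]), 56.0, 3.1, -3.45, 29.7)
   (np.int32(139), array([540. , 238.7]), 56.0, 3.5, -0.34, 29.4)
   (np.int32(152), array([539.1, 227.1]), 56.2, 3.1, -2.04, 29.1)
cell rim
   (np.int32(2416), array([536.8, 225. ]), 188.3, 68.5, -3.74, 60.2)
spent head
   (np.int32(2115), array([477.5, 229.1]), 63.6, 51.2, 85.98, 71.0)
spent rib
   (np.int32(533), array([477.6, 229.2]), 39.0, 12.6, -3.12, 100.0)
heads
   (np.int32(2549), array([577.8, 406.7]), 63.6, 52.1, -87.74, 56.8)
   (np.int32(1807), array([413.4, 365.1]), 63.9, 51.8, 83.17, 57.0)
ribs
   (np.int32(593), array([577.7, 406.9]), 39.9, 12.4, 2.55, 86.0)
   (np.int32(369), array([413.5, 365. ]), 39.7, 11.5, -5.8, 86.3)
```

```bash
python3 go.py 418 231 150 -3.72; python3 go.py 418 231 32 -3.72
```

```text
t 7.9 p [444.6 334.9 272.2] z [-0.058  0.047 -0.997] yaw -4.71 F [-0.2  0.  -0.1]
units [-0.259  2.77   2.964] spin -0.124
t 7.9 p [444.6 334.9 272.2] z [-0.058  0.047 -0.997] yaw -4.71 F [-0.2  0.  -0.1]
units [-0.076  2.893  5.906] spin -0.124
```

Emit:
{"name": "drive_tool", "arguments": {"slide": [[-0.1,0.9,0],[-0.1,0.9,0],[-0.06,0.9,0.6],[0,0,0.8],[0,0,0.8],[0,0,0.8],[0,0,0]], "spin": [-0.12,0,0,0,0,0,0], "gripper": [0,0,0,0,0,0,0]}}

```text
time: 8.6
tool_pos: [0.4212, 0.2217, 0.1422]
ee_rot: [[0.995, -0.076, -0.057], [-0.074, -0.996, 0.042], [-0.06, -0.038, -0.997]]
force: [0.5, -0.3, 0.2]
finger_gap: 0.438
```

```bash
python3 go.py 418 231 32 -3.72
```

```text
t 8.6 p [421.2 221.7 142.2] z [-0.057  0.042 -0.997] yaw -4.24 F [ 0.5 -0.3  0.2]
units [ 0.067 -0.122  2.762] spin -0.065
```

Emit:
{"name": "drive_tool", "arguments": {"slide": [[0.05,-0.1,0.7],[0,0,0.7],[0,0,0.7],[0,0,0.6],[0,0,0]], "spin": [-0.06,0,0,0,0], "gripper": [0,0,0,0,0]}}

```text
time: 9.1
tool_pos: [0.4246, 0.2275, 0.0378]
ee_rot: [[0.996, -0.072, -0.046], [-0.07, -0.997, 0.043], [-0.049, -0.04, -0.998]]
force: [0.8, -0.0, 0.2]
finger_gap: 0.024
```

Emit:
{"name": "drive_tool", "arguments": {"slide": [[0.15,0,0],[0.12,0,0],[0.1,0,0],[0.08,0,0]], "spin": [0,0,0,0], "gripper": [0,0,0,0]}}

```text
time: 9.5
tool_pos: [0.4344, 0.2265, 0.0396]
ee_rot: [[0.995, -0.073, -0.074], [-0.07, -0.997, 0.044], [-0.077, -0.039, -0.996]]
force: [-11.6, 1.6, 3.2]
finger_gap: 0.002
```

In x it resists with 11.6 N, far more than its sliding friction, so it is against the short leg. Now for the y side.

Emit:
{"name": "drive_tool", "arguments": {"slide": [[-0.3,0,0],[0,-0.5,-1],[0,-1,-1],[0,-1,-1],[0.5,0,0],[1,0,0],[1,0,0],[0,0,0]], "spin": [0,0,0,0,0,0,0,0], "gripper": [0,0,0,0,0,0,0,0]}}

```text
time: 10.3
tool_pos: [0.5473, 0.3132, 0.1706]
ee_rot: [[0.996, -0.072, -0.047], [-0.069, -0.996, 0.053], [-0.05, -0.049, -0.998]]
force: [0.2, 0.1, 0.3]
finger_gap: 0.007
```

```bash
python3 go.py 543 286 32 -3.72
```

```text
t 10.3 p [547.3 313.2 170.6] z [-0.047  0.053 -0.998] yaw -3.97 F [0.2 0.1 0.3]
units [0.115 0.855 3.427] spin -0.031
```

Emit:
{"name": "drive_tool", "arguments": {"slide": [[0,0.4,0.8],[0,0.4,0.8],[0,0,0.8],[0,0,0.8],[0,0,0.2],[0,0,0]], "spin": [0,0,0,0,0,0], "gripper": [0,0,0,0,0,0]}}

```text
time: 10.9
tool_pos: [0.546, 0.2896, 0.0422]
ee_rot: [[0.997, -0.071, -0.025], [-0.069, -0.996, 0.059], [-0.029, -0.057, -0.998]]
force: [-0.2, -0.3, -0.0]
finger_gap: 0.007
```

Emit:
{"name": "drive_tool", "arguments": {"slide": [[0,0.15,0],[0,0.12,0],[0,0.1,0],[0,0.08,0]], "spin": [0,0,0,0], "gripper": [0,0,0,0]}}

```text
time: 11.3
tool_pos: [0.5486, 0.2719, 0.0482]
ee_rot: [[0.997, -0.069, -0.015], [-0.068, -0.996, 0.061], [-0.019, -0.06, -0.998]]
force: [-0.5, 4.2, 1.0]
finger_gap: 0.0
```

Emit:
{"name": "drive_tool", "arguments": {"slide": [[0,0.1,0],[0,0.1,0]], "spin": [0,0], "gripper": [0,0]}}

```text
time: 11.5
tool_pos: [0.5486, 0.2701, 0.0507]
ee_rot: [[0.997, -0.074, -0.012], [-0.073, -0.994, 0.077], [-0.017, -0.076, -0.997]]
force: [-1.2, 15.7, 1.9]
finger_gap: 0.005
```

```bash
python3 -c "
from plant import state;s=state();print(s['q'],s['tool_pos'])"
```

```text
[ 13.52256173  18.73136158 101.20332094   5.16045836  59.7909438
 105.13863832] [0.5485702  0.27012688 0.05067658]
```

Flush in y too (15.7 N, face at the predicted 257.5 mm). Next I'll remove the tool tilt by pressing lightly against the outside of the fixed fence.

Emit:
{"name": "drive_tool", "arguments": {"slide": [[0,-0.4,0],[0,0,-1],[0,0,-1],[0,1,-0.3],[0,1,0],[0,1,0],[0,0.8,0],[0,0,0]], "spin": [0,0,0,0,0,0,0,0], "gripper": [0,0,0,0,0,0,0,0]}}

```text
time: 12.3
tool_pos: [0.5424, 0.1261, 0.1396]
ee_rot: [[0.998, -0.067, -0.005], [-0.067, -0.995, 0.072], [-0.01, -0.071, -0.997]]
force: [-0.6, 0.3, 0.3]
finger_gap: 0.005
```

```bash
python3 go.py 560 145 15 -3.72
```

```text
t 12.3 p [542.4 126.1 139.6] z [-0.005  0.072 -0.997] yaw -3.81 F [-0.6  0.3  0.3]
units [ 0.437 -0.279  3.138] spin -0.012
```

Emit:
{"name": "drive_tool", "arguments": {"slide": [[0.2,-0.1,0.8],[0.2,-0.1,0.8],[0,0,0.8],[0,0,0.6],[0,0,0]], "spin": [0,0,0,0,0], "gripper": [0,0,0,0,0]}}

```text
time: 12.8
tool_pos: [0.5637, 0.1449, 0.0203]
ee_rot: [[0.998, -0.066, 0.004], [-0.066, -0.995, 0.07], [-0.001, -0.071, -0.998]]
force: [-0.5, -0.3, -1.0]
finger_gap: 0.005
```

Emit:
{"name": "drive_tool", "arguments": {"slide": [[0,-0.15,0],[0,-0.15,0],[0,-0.15,0],[0,-0.1,0],[0,-0.1,0]], "spin": [0,0,0,0,0], "gripper": [0,0,0,0,0]}}

```text
time: 13.3
tool_pos: [0.5681, 0.1685, 0.0273]
ee_rot: [[0.998, -0.058, 0.007], [-0.059, -0.997, 0.056], [0.004, -0.057, -0.998]]
force: [-3.4, -17.2, 2.5]
finger_gap: 0.003
```

Emit:
{"name": "drive_tool", "arguments": {"slide": [[0,-0.1,0.1],[0,-0.1,0.1],[0,-0.1,0.1],[0,-0.1,0.05]], "spin": [0,0,0,0], "gripper": [0,0,0,0]}}

```text
time: 13.7
tool_pos: [0.5684, 0.1686, 0.0277]
ee_rot: [[0.999, -0.045, -0.007], [-0.045, -0.999, 0.017], [-0.008, -0.017, -1.0]]
force: [-6.5, -17.2, 4.4]
finger_gap: 0.004
```

Emit:
{"name": "drive_tool", "arguments": {"slide": [[0,-0.1,0.02],[0,-0.1,0.02],[0,0.3,0],[0,0.3,-0.3],[0,0,0]], "spin": [0,0,0,0,0], "gripper": [0,0,0,0,0]}}

```text
time: 14.2
tool_pos: [0.5697, 0.1444, 0.0446]
ee_rot: [[0.999, -0.042, -0.004], [-0.042, -0.999, 0.001], [-0.004, -0.001, -1.0]]
force: [-0.1, 0.2, 0.0]
finger_gap: 0.003
```

```bash
python3 go.py 480 220 200 -3.72
```

```text
t 14.2 p [569.7 144.4  44.6] z [-0.004  0.001 -1.   ] yaw -2.38 F [-0.1  0.2  0. ]
units [-2.337 -1.799 -3.874] spin 0.167
```

Emit:
{"name": "drive_tool", "arguments": {"slide": [[0,0,-0.8],[0,0,-0.8],[0,0,-0.8],[0,0,-0.8],[-0.5,-0.5,-0.6],[-0.6,-0.5,0],[-0.6,-0.5,0],[-0.6,-0.3,0],[0,0,0]], "spin": [0.1,0.07,0,0,0,0,0,0,0], "gripper": [0,0,0,94,94,94,94,94,94]}}

```text
time: 15.1
tool_pos: [0.4834, 0.2272, 0.2117]
ee_rot: [[0.998, -0.07, 0.01], [-0.07, -0.997, 0.011], [0.009, -0.012, -1.0]]
force: [0.5, 0.7, 0.0]
finger_gap: 0.479
```

```bash
python3 go.py 480 227 85 -3.72; python3 - <<'E'
from h import *
from fit import *
im,d,W,c=snap('wrist','w2.png');np.save('w2W.npy',W)
show(W,[('fence long',.022,.036,.42,.63,.14,.195),('fence',.022,.036,.42,.68,.14,.3),('cell rim',.055,.069,.38,.65,.16,.29),('spent rib',.092,.112,.38,.65,.16,.33)])
E
```

```text
t 15.1 p [483.4 227.2 211.7] z [ 0.01   0.011 -1.   ] yaw -4.02 F [0.5 0.7 0. ]
units [-0.113  0.047  3.166] spin -0.038
fence long
   (np.int32(2658), array([530. , 181.6]), 201.1, 14.5, -3.7, 28.6)
   (np.int32(44), array([599.7, 192. ]), 40.7, 0.2, -3.87, 28.4)
fence
   (np.int32(4149), array([542.6, 226. ]), 221.1, 105.8, -3.36, 28.6)
   (np.int32(76), array([605.3, 249.8]), 55.1, 0.6, -4.32, 29.4)
   (np.int32(43), array([621.7, 241.5]), 23.6, 6.1, -19.28, 30.6)
   (np.int32(74), array([606.5, 198.7]), 47.4, 7.1, 5.11, 29.1)
   (np.int32(44), array([599.7, 192. ]), 40.7, 0.2, -3.87, 28.4)
   (np.int32(72), array([542.6, 253.9]), 55.3, 0.7, -3.18, 28.1)
   (np.int32(43), array([545.4, 195.6]), 41.8, 0.2, -3.71, 29.5)
   (np.int32(57), array([536.2, 247.3]), 44.7, 6.3, 4.26, 29.4)
   (np.int32(55), array([532.6, 203.6]), 43.8, 7.0, -13.08, 28.2)
cell rim
   (np.int32(2809), array([541., 225.]), 192.4, 68.2, -3.79, 60.4)
spent rib
   (np.int32(559), array([480. , 228.3]), 38.8, 10.9, -3.7, 100.3)
```

View pics/w2.png

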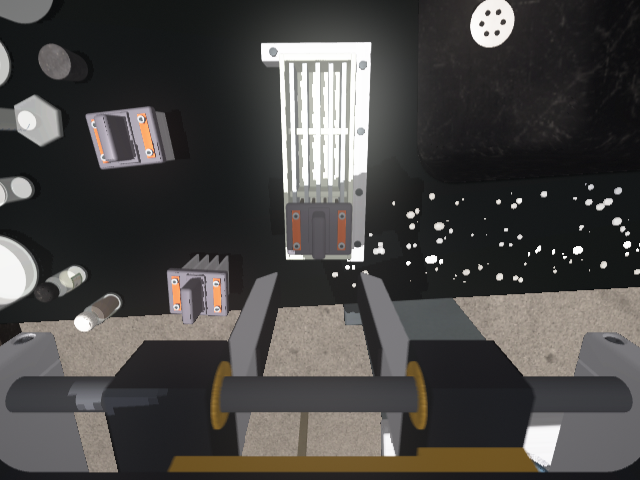

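The cell sits in the corner (rim at 541.0, 225.0, yaw −3.8°), with the worn pack's rib at (480, 228.3). Now to grasp the worn pack.

Emit:
{"name": "drive_tool", "arguments": {"slide": [[-0.11,0,0.7],[0,0,0.7],[0,0,0.7],[0,0,0.6],[0,0,0]], "spin": [-0.04,0,0,0,0], "gripper": [50,50,50,50,50]}}

```text
time: 15.65
tool_pos: [0.4885, 0.2264, 0.1042]
ee_rot: [[0.997, -0.069, 0.021], [-0.069, -0.998, 0.013], [0.02, -0.015, -1.0]]
force: [0.0, -0.5, 0.3]
finger_gap: 0.534
```

```bash
python3 go.py 480 228.3 76 -3.72
```

```text
t 15.65 p [488.5 226.4 104.2] z [ 0.021  0.013 -1.   ] yaw -3.94 F [ 0.  -0.5  0.3]
units [-0.23  -0.023  0.701] spin -0.028
```

Emit:
{"name": "drive_tool", "arguments": {"slide": [[-0.23,0,0.2],[0,0,0.2],[0,0,0.2],[0,0,0.1],[0,0,0]], "spin": [-0.03,0,0,0,0], "gripper": [50,50,50,50,50]}}

```text
time: 16.15
tool_pos: [0.4833, 0.2271, 0.0778]
ee_rot: [[0.997, -0.066, 0.027], [-0.066, -0.998, 0.015], [0.026, -0.016, -1.0]]
force: [-0.4, -0.2, -0.1]
finger_gap: 0.53
```

Emit:
{"name": "drive_tool", "arguments": {"slide": [[0,0,0],[0,0,0],[0,0,0],[0,0,0],[0,0,0]], "spin": [0,0,0,0,0], "gripper": [5,5,5,5,5]}}

```text
time: 16.65
tool_pos: [0.4846, 0.2276, 0.0795]
ee_rot: [[0.997, -0.065, 0.031], [-0.066, -0.998, 0.016], [0.029, -0.018, -0.999]]
force: [0.1, -0.7, 0.8]
finger_gap: 0.145
```

```bash
python3 - <<'E'
import numpy as np
for n in('side','top'):
    W=np.load(n+'W.npy').reshape(-1,3)
    m=(W[:,2]>.06)&(W[:,2]<.5)&(W[:,0]>.4)&(W[:,0]<.8)&(W[:,1]>-.45)&(W[:,1]<.1)
    P=W[m]; print(n,len(P), P.min(0) if len(P) else '', P.max(0) if len(P) else '')
    m=(W[:,2]>.012)&(W[:,2]<.03)&(W[:,0]>.4)&(W[:,0]<.68)&(W[:,1]>-.4)&(W[:,1]<-.17)
    import cv2
    print(cv2.minAreaRect((W[m][:,:2]*1000).astype('float32')))
E
python3 go.py 533 -273 160 0
```

```text
side 20286 [ 0.40000375 -0.37220273  0.06001344] [ 0.7999995  -0.14591109  0.49998653]
((538.1596069335938, -279.23577880859375), (279.6730041503906, 162.96763610839844), 1.347644329071045)
top 5805 [ 0.40004282 -0.36400182  0.06004689] [ 0.79992976 -0.25981206  0.49992305]
((536.5382690429688, -278.98516845703125), (276.75152587890625, 152.29441833496094), 3.1511785984039307)
t 16.65 p [484.6 227.6  79.5] z [ 0.031  0.016 -0.999] yaw -3.78 F [ 0.1 -0.7  0.8]
units [ 2.091 12.371 -2.168] spin -0.473
```

```bash
python3 - <<'E'
import numpy as np
W=np.load('sideW.npy').reshape(-1,3)
m=(W[:,2]>.06)&(W[:,2]<.5)&(W[:,0]>.35)&(W[:,0]<.85)&(W[:,1]>-.45)&(W[:,1]<.1)
P=W[m]
for lo in np.arange(.35,.85,.05):
    q=P[(P[:,0]>=lo)&(P[:,0]<lo+.05)]
    if len(q): print(round(lo,2),len(q),np.round(np.percentile(q[:,1],[0,50,99,100]),3), 'front(y>-.34) z',np.round(np.percentile(q[q[:,1]>-.34][:,2],[0,100]),3) if (q[:,1]>-.34).any() else '')
W=np.load('topW.npy').reshape(-1,3)
m=(W[:,2]>.012)&(W[:,2]<.026)&(W[:,0]>.4)&(W[:,0]<.645)&(W[:,1]>-.345)&(W[:,1]<-.19)
print(np.percentile(W[m],[1,50,99],axis=0))
E
```

```text
0.35 2529 [-0.378 -0.361 -0.351 -0.347] front(y>-.34) z 
0.4 2610 [-0.372 -0.348 -0.34  -0.336] front(y>-.34) z [0.102 0.476]
0.45 2598 [-0.358 -0.347 -0.34  -0.335] front(y>-.34) z [0.066 0.492]
0.5 2565 [-0.359 -0.347 -0.34  -0.336] front(y>-.34) z [0.072 0.499]
0.55 2527 [-0.358 -0.347 -0.34  -0.337] front(y>-.34) z [0.071 0.499]
0.6 2516 [-0.359 -0.347 -0.34  -0.335] front(y>-.34) z [0.062 0.483]
0.65 2788 [-0.358 -0.346 -0.152 -0.146] front(y>-.34) z [0.063 0.484]
0.7 2249 [-0.357 -0.346 -0.256 -0.161] front(y>-.34) z [0.06  0.489]
0.75 2433 [-0.357 -0.347 -0.34  -0.335] front(y>-.34) z [0.063 0.49 ]
0.8 3032 [-0.358 -0.346 -0.209 -0.203] front(y>-.34) z [0.06  0.499]
[[ 0.43805322 -0.33827839  0.01215341]
 [ 0.53188671 -0.27093703  0.01997816]
 [ 0.62649011 -0.20102574  0.02576543]]
```

Emit:
{"name": "drive_tool", "arguments": {"slide": [[0,0,-0.3],[0,0,-0.6],[0,0,-0.8],[0,0,-0.8]], "spin": [0,0,0,0], "gripper": [5,5,5,5]}}

```text
time: 17.05
tool_pos: [0.4776, 0.225, 0.1785]
ee_rot: [[0.998, -0.066, 0.019], [-0.066, -0.998, 0.013], [0.018, -0.014, -1.0]]
force: [1.4, 1.0, -1.5]
finger_gap: 0.128
```

Emit:
{"name": "drive_tool", "arguments": {"slide": [[0.1,0.6,0],[0.1,0.9,0],[0.1,0.9,0],[0.1,0.9,0],[0.1,0.9,0],[0.1,0.9,0],[0.1,0.9,0],[0.1,0.9,0],[0.1,0.9,0],[0.1,0.9,0]], "spin": [-0.15,-0.15,-0.15,0,0,0,0,0,0,0], "gripper": [5,5,5,5,5,5,5,5,5,5]}}

```text
time: 18.05
tool_pos: [0.5189, -0.1318, 0.1904]
ee_rot: [[0.999, 0.01, 0.04], [0.009, -1.0, 0.014], [0.04, -0.014, -0.999]]
force: [1.0, 0.2, -0.5]
finger_gap: 0.128
```

```bash
python3 go.py 532 -242 120 2
```

```text
t 18.05 p [ 518.9 -131.8  190.4] z [ 0.04   0.014 -0.999] yaw 0.52 F [ 1.   0.2 -0.5]
units [0.231 2.783 1.732] spin -0.185
```

Emit:
{"name": "drive_tool", "arguments": {"slide": [[0.1,0.8,0],[0.1,0.8,0],[0,0.7,0.3],[0,0.4,0.6],[0,0,0.8],[0,0,0]], "spin": [0,0,0,0,0,0], "gripper": [5,5,5,5,5,5]}}

```text
time: 18.65
tool_pos: [0.5312, -0.2499, 0.1255]
ee_rot: [[0.999, 0.003, 0.045], [0.003, -1.0, 0.009], [0.045, -0.009, -0.999]]
force: [0.2, 0.3, -1.3]
finger_gap: 0.126
```

```bash
python3 go.py 532 -242 54 0
```

```text
t 18.65 p [ 531.2 -249.9  125.5] z [ 0.045  0.009 -0.999] yaw 0.15 F [ 0.2  0.3 -1.3]
units [-0.061 -0.181  1.789] spin 0.018
```

Emit:
{"name": "drive_tool", "arguments": {"slide": [[0,-0.18,0.5],[0,0,0.5],[0,0,0.4],[0,0,0.2],[0,0,0.1]], "spin": [0,0,0,0,0], "gripper": [5,5,5,5,5]}}

```text
time: 19.15
tool_pos: [0.5382, -0.2436, 0.0638]
ee_rot: [[0.999, 0.004, 0.053], [0.004, -1.0, 0.003], [0.053, -0.003, -0.999]]
force: [0.8, -0.4, -1.2]
finger_gap: 0.124
```

Emit:
{"name": "drive_tool", "arguments": {"slide": [[0,0,0.15],[0,0,0.1],[0,0,0.06]], "spin": [0,0,0], "gripper": [5,5,5]}}

```text
time: 19.45
tool_pos: [0.5409, -0.2445, 0.0539]
ee_rot: [[0.998, 0.005, 0.056], [0.005, -1.0, 0.001], [0.056, -0.001, -0.998]]
force: [-0.0, 3.1, 12.3]
finger_gap: 0.125
```

Contact with the tray floor (12 N). I'll release and retreat.

Emit:
{"name": "drive_tool", "arguments": {"slide": [[0,0,0],[0,0,0],[0,0,0],[0,0,-0.5],[0,0,-0.9],[0,-0.3,-0.9],[0,-0.6,-0.9],[0,-0.8,-0.5],[0,-0.9,0]], "spin": [0,0,0,0,0,0,0,0,0], "gripper": [30,40,40,40,40,40,40,40,40]}}

```text
time: 20.35
tool_pos: [0.5322, -0.142, 0.2088]
ee_rot: [[0.998, -0.003, 0.059], [-0.003, -1.0, -0.0], [0.059, -0.0, -0.998]]
force: [0.3, -0.1, 0.3]
finger_gap: 0.427
```

```bash
python3 go.py 577 406 200 2.3; python3 - <<'E'
from h import *
from fit import *
s=state();print(s['q'])
im,d,W,c=snap('side','s1.png');np.save('s1W.npy',W)
show(W,[('spent rib',.06,.09,.42,.64,-.335,-.2),('spent head',.035,.055,.42,.64,-.335,-.2),('cell rim',.056,.069,.38,.68,.16,.31)])
im,d,W,c=snap('top');show(W,[('t spent rib',.06,.09,.42,.64,-.335,-.2),('t cell rim',.056,.069,.38,.68,.16,.31)])
E
```

```text
t 20.35 p [ 532.2 -142.   208.8] z [ 0.059 -0.    -0.998] yaw -0.15 F [ 0.3 -0.1  0.3]
units [  1.068 -13.702   0.284] spin -0.307
[-27.53937063  -1.60926031 105.9278471    1.62464954  72.70304168
  62.17198832]
spent rib
   (np.int32(92), array([ 538.7, -241.2]), 39.4, 17.3, 8.88, 71.7)
spent head
   (np.int32(167), array([ 538.6, -237.8]), 67.3, 51.9, -88.95, 47.8)
cell rim
   (np.int32(711), array([542.5, 227.2]), 191.8, 74.5, -3.93, 61.8)
t spent rib
   (np.int32(72), array([ 536. , -243.2]), 39.9, 12.8, -2.26, 75.6)
t cell rim
   (np.int32(340), array([541. , 226.6]), 194.6, 69.3, -3.81, 61.7)
```

View pics/s1.png

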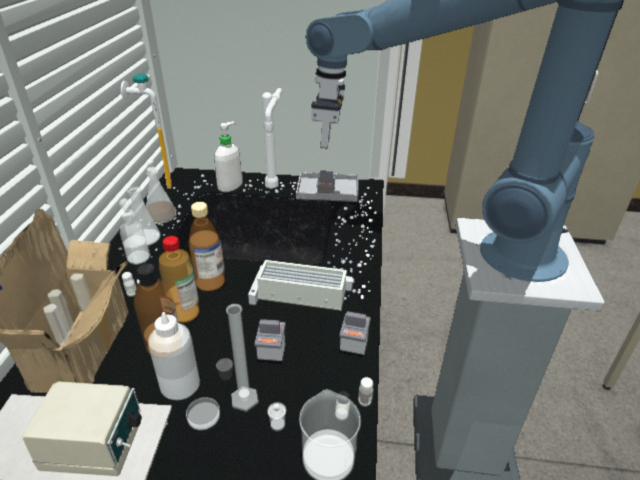

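The worn pack stands upright in the tray (side view about (325,183), origin about (537, −242)), and the cell is still in the corner. I'll take out the x tilt against the fence's near end face before picking fresh packs.

Emit:
{"name": "drive_tool", "arguments": {"slide": [[-0.4,-0.9,0],[-0.4,-0.9,0],[-0.4,-0.9,0],[-0.4,-0.9,0],[-0.4,-0.9,0],[-0.4,-0.9,0],[-0.4,-0.9,0.5],[-0.3,-0.9,0.5],[0,-0.9,0.5],[0,0,0.5]], "spin": [0.1,0.1,0.1,0.1,0,0,0,0,0,0], "gripper": [0,0,0,0,0,0,0,0,0,0]}}

```text
time: 21.45
tool_pos: [0.424, 0.1957, 0.119]
ee_rot: [[0.996, -0.062, 0.062], [-0.062, -0.998, 0.001], [0.062, -0.004, -0.998]]
force: [-0.0, -0.1, -1.6]
finger_gap: 0.005
```

```bash
python3 go.py 408 189 14 -3.7
```

```text
t 21.45 p [424.  195.7 119. ] z [ 0.062  0.001 -0.998] yaw -3.55 F [-0.  -0.1 -1.6]
units [-0.553  0.203  2.595] spin 0.019
```

Emit:
{"name": "drive_tool", "arguments": {"slide": [[-0.3,0.1,0.6],[-0.3,0.1,0.7],[0,0,0.7],[0,0,0.6]], "spin": [0,0,0,0], "gripper": [0,0,0,0]}}

```text
time: 21.85
tool_pos: [0.4063, 0.1888, 0.0094]
ee_rot: [[0.996, -0.059, 0.064], [-0.059, -0.998, -0.0], [0.064, -0.003, -0.998]]
force: [0.4, -0.7, -0.1]
finger_gap: 0.003
```

Emit:
{"name": "drive_tool", "arguments": {"slide": [[0.2,0,0],[0.15,0,0],[0.1,0,0.02],[0.1,0,0],[0.1,0,0]], "spin": [0,0,0,0,0], "gripper": [0,0,0,0,0]}}

```text
time: 22.35
tool_pos: [0.4195, 0.1861, 0.0066]
ee_rot: [[0.998, -0.062, 0.022], [-0.062, -0.998, -0.002], [0.022, 0.001, -1.0]]
force: [-15.8, 2.1, 12.0]
finger_gap: 0.004
```

Emit:
{"name": "drive_tool", "arguments": {"slide": [[0.1,0,-0.05],[0.1,0,-0.05],[0.1,0,-0.05]], "spin": [0,0,0], "gripper": [0,0,0]}}

```text
time: 22.65
tool_pos: [0.4191, 0.1851, 0.009]
ee_rot: [[0.998, -0.062, -0.008], [-0.062, -0.998, -0.003], [-0.008, 0.003, -1.0]]
force: [-7.6, 2.4, -5.5]
finger_gap: 0.001
```

Emit:
{"name": "drive_tool", "arguments": {"slide": [[-0.3,0,0],[0,0,-0.6],[0,0,-0.9],[0,-0.5,-0.9],[0,-1,0],[0,-1,0],[0,-1,0]], "spin": [0,0,0,0,0,0,0], "gripper": [0,0,0,50,50,50,50]}}

```text
time: 23.35
tool_pos: [0.4231, 0.3287, 0.1202]
ee_rot: [[0.997, -0.071, 0.014], [-0.071, -0.997, 0.004], [0.014, -0.005, -1.0]]
force: [1.1, -0.2, 0.4]
finger_gap: 0.311
```

```bash
python3 go.py 413.4 365 90 -6.9
```

```text
t 23.35 p [423.1 328.7 120.2] z [ 0.014  0.004 -1.   ] yaw -4.05 F [ 1.1 -0.2  0.4]
units [-0.317 -0.886  0.755] spin 0.356
```

Emit:
{"name": "drive_tool", "arguments": {"slide": [[-0.15,-0.45,0],[-0.15,-0.44,0.2],[0,0,0.3],[0,0,0]], "spin": [0.18,0.18,0,0], "gripper": [50,50,50,50]}}

```text
time: 23.75
tool_pos: [0.4179, 0.3726, 0.1075]
ee_rot: [[0.993, -0.116, 0.029], [-0.116, -0.993, 0.012], [0.028, -0.015, -1.0]]
force: [-0.2, -1.1, 0.2]
finger_gap: 0.528
```

```bash
python3 go.py 413.4 365 64 -6.9
```

```text
t 23.75 p [417.9 372.6 107.5] z [ 0.029  0.012 -1.   ] yaw -6.67 F [-0.2 -1.1  0.2]
units [-0.12   0.219  1.082] spin 0.028
```

Emit:
{"name": "drive_tool", "arguments": {"slide": [[-0.12,0.22,0.3],[0,0,0.5],[0,0,0.3],[0,0,0]], "spin": [0.03,0,0,0], "gripper": [50,50,50,30]}}

```text
time: 24.15
tool_pos: [0.4161, 0.3624, 0.065]
ee_rot: [[0.992, -0.122, 0.035], [-0.122, -0.992, 0.014], [0.033, -0.018, -0.999]]
force: [-0.7, 0.1, 0.2]
finger_gap: 0.48
```

```bash
python3 go.py 413.4 365 64 -6.9
```

```text
t 24.15 p [416.1 362.4  65. ] z [ 0.035  0.014 -0.999] yaw -7.03 F [-0.7  0.1  0.2]
units [-0.077 -0.055  0.025] spin -0.016
```

Emit:
{"name": "drive_tool", "arguments": {"slide": [[-0.1,-0.06,0.03],[0,0,0.02],[0,0,0.02],[0,0,0],[0,0,-0.3],[0,0,-0.8],[0,0,-0.8],[0,0,-0.8]], "spin": [0,0,0,0,0,0,0,0], "gripper": [5,5,5,5,5,5,5,5]}}

```text
time: 24.95
tool_pos: [0.4064, 0.3621, 0.1725]
ee_rot: [[0.992, -0.122, 0.028], [-0.123, -0.992, 0.009], [0.027, -0.013, -1.0]]
force: [1.2, -0.3, -1.0]
finger_gap: 0.123
```

```bash
python3 go.py 479.2 227.5 165 -3.72
```

```text
t 24.95 p [406.4 362.1 172.5] z [ 0.028  0.009 -1.   ] yaw -7.05 F [ 1.2 -0.3 -1. ]
units [2.213 3.12  0.206] spin -0.416
```

Emit:
{"name": "drive_tool", "arguments": {"slide": [[0.5,0.6,0],[0.6,0.8,0],[0.6,0.8,0],[0.5,0.8,0],[0,0,0]], "spin": [-0.14,-0.14,-0.14,0,0], "gripper": [5,5,5,5,5]}}

```text
time: 25.45
tool_pos: [0.4895, 0.2337, 0.1868]
ee_rot: [[0.997, -0.056, 0.046], [-0.057, -0.998, 0.017], [0.045, -0.019, -0.999]]
force: [-0.3, -0.5, -0.8]
finger_gap: 0.123
```

```bash
python3 go.py 479.2 227.5 145 -3.72; python3 - <<'E'
from h import *
from fit import *
s=state();z=s['tool_pos'][2]
im,d,W,c=snap('wrist','w3.png');np.save('w3W.npy',W)
x,y=s['tool_pos'][:2]
print(s['tool_pos'])
show(W,[('held head',z-.013,z+.001,x-.06,x+.06,y-.06,y+.06),('held rib',z+.010,z+.034,x-.06,x+.06,y-.06,y+.06),('cell rim',.055,.069,.38,.68,.16,.31),('fence',.022,.036,.42,.68,.14,.3),('all',z-.03,z+.1,x-.06,x+.06,y-.06,y+.06)])
E
```

```text
t 25.45 p [489.5 233.7 186.8] z [ 0.046  0.017 -0.999] yaw -3.25 F [-0.3 -0.5 -0.8]
units [-0.295  0.188  1.028] spin 0.059
[0.48950567 0.23366271 0.18676411]
held head
   (np.int32(4783), array([489. , 232.9]), 64.1, 52.1, 86.83, 178.9)
held rib
   (np.int32(2759), array([490. , 230.9]), 36.0, 35.0, 35.14, 208.3)
cell rim
   (np.int32(2684), array([562. , 223.5]), 150.0, 68.1, -3.72, 60.3)
fence
   (np.int32(3910), array([542.4, 225.8]), 221.4, 106.1, -3.21, 28.6)
   (np.int32(67), array([605.1, 249.8]), 55.7, 1.6, -5.17, 28.9)
   (np.int32(50), array([624.6, 241. ]), 19.1, 6.7, -25.93, 34.2)
   (np.int32(77), array([606.5, 198.7]), 47.7, 6.8, 4.79, 29.5)
   (np.int32(91), array([601.5, 192. ]), 55.2, 1.2, -2.62, 29.6)
   (np.int32(65), array([542.3, 253.9]), 55.3, 0.7, -3.0, 32.8)
   (np.int32(71), array([538.9, 196.2]), 55.9, 0.7, -3.72, 29.2)
   (np.int32(56), array([531.2, 203.6]), 40.9, 6.3, -12.75, 27.6)
all
   (np.int32(11424), array([489. , 232.9]), 64.1, 52.1, 86.83, 204.6)
   (np.int32(128), array([483.3, 238.6]), 17.7, 0.4, -4.11, 281.4)
   (np.int32(130), array([482.9, 223.8]), 17.6, 0.4, -4.39, 281.1)
```

View pics/w3.png

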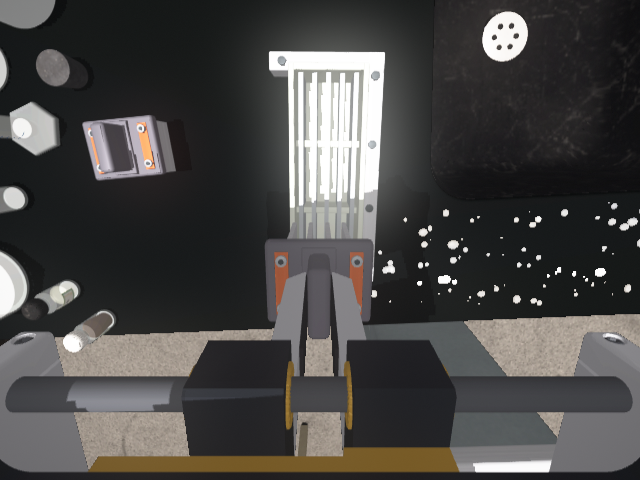

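The wrist view shows the held head fully at (320,280), above bay 1. I'll check its tilt by a plane fit before lowering.

```bash
cat > tilt.py <<'E'
import numpy as np
def tilt(W,x,y,zlo,zhi,r=.04):
    m=(W[...,2]>zlo)&(W[...,2]<zhi)&(abs(W[...,0]-x)<r)&(abs(W[...,1]-y)<r)
    P=W[m]
    for _ in range(4):
        A=np.c_[P[:,:2]-[x,y],np.ones(len(P))]; k,*_=np.linalg.lstsq(A,P[:,2],rcond=None)
        e=P[:,2]-A@k; P=P[abs(e)<max(.0012,2*e.std())]
    print('slope dz/dx,dz/dy',np.round(k[:2],4),'z',round(k[2]*1000,1),len(P))
E
python3 - <<'E'
from tilt import *
W=np.load('w3W.npy'); tilt(W,.489,.233,.172,.186)
W=np.load('w0W.npy'); tilt(W,.4131,.3647,.051,.063)
E
python3 go.py 480 229.4 142 -3.72;python3 go.py 480 229.4 118 -3.72
```

```text
slope dz/dx,dz/dy [0.0099 0.018 ] z 178.8 3668
slope dz/dx,dz/dy [-0.0092  0.0006] z 57.0 867
t 25.5 p [488.7 235.1 186.8] z [ 0.046  0.018 -0.999] yaw -3.18 F [ 0.6 -0.  -1.2]
units [-0.259  0.178  1.105] spin 0.067
t 25.5 p [488.7 235.1 186.8] z [ 0.046  0.018 -0.999] yaw -3.18 F [ 0.6 -0.  -1.2]
units [-0.286  0.19   1.705] spin 0.067
```

Emit:
{"name": "drive_tool", "arguments": {"slide": [[-0.27,0.18,0.6],[0,0,0.6],[0,0,0]], "spin": [0.07,0,0], "gripper": [5,5,5]}}

```text
time: 25.8
tool_pos: [0.4794, 0.2312, 0.1397]
ee_rot: [[0.997, -0.064, 0.049], [-0.065, -0.998, 0.02], [0.047, -0.023, -0.999]]
force: [-1.2, -0.3, -2.2]
finger_gap: 0.127
```

```bash
python3 go.py 480 229.4 118 -3.72
```

```text
t 25.8 p [479.4 231.2 139.7] z [ 0.049  0.02  -0.999] yaw -3.7 F [-1.2 -0.3 -2.2]
units [-0.007  0.057  0.541] spin 0.002
```

Emit:
{"name": "drive_tool", "arguments": {"slide": [[0,0.06,0.25],[0,0,0.15],[0,0,0]], "spin": [0,0,0], "gripper": [5,5,5]}}

```text
time: 26.1
tool_pos: [0.4802, 0.2311, 0.125]
ee_rot: [[0.997, -0.061, 0.051], [-0.062, -0.998, 0.021], [0.05, -0.024, -0.998]]
force: [-0.7, 0.6, -1.3]
finger_gap: 0.124
```

```bash
cat > held.py <<'E'
from h import *
from fit import *
from tilt import *
s=state();p=s['tool_pos'];x,y,z=p
im,d,W,c=snap('wrist','held_%d.png'%int(s['time']*100))
print('tcp',np.round(p*1000,1),'yaw',np.degrees(np.arctan2(s['ee_rot'][1,0],s['ee_rot'][0,0])),'F',np.round(s['force'],1))
show(W,[('held head',z-.015,z+.001,x-.05,x+.05,y-.05,y+.05),('cell rim',.055,.067,.38,.68,.16,.31)])
tilt(W,x,y,z-.013,z)
E
python3 held.py
```

```text
tcp [480.2 231.1 125. ] yaw -3.541967636891986 F [-0.7  0.6 -1.3]
held head
   (np.int32(4874), array([479.9, 230.5]), 64.2, 51.8, 86.47, 117.2)
cell rim
   (np.int32(4440), array([564.8, 223.4]), 143.7, 68.1, -3.68, 60.3)
slope dz/dx,dz/dy [0.0127 0.0209] z 117.1 3635
```

Emit:
{"name": "drive_tool", "arguments": {"slide": [[-0.06,0.05,0.15],[-0.02,0.01,0.2],[-0.02,0.01,0.2]], "spin": [0,0,0], "gripper": [5,5,5]}}

```text
time: 26.45
tool_pos: [0.4791, 0.2296, 0.1044]
ee_rot: [[0.997, -0.06, 0.057], [-0.061, -0.998, 0.022], [0.055, -0.026, -0.998]]
force: [-0.6, 0.0, -1.4]
finger_gap: 0.12
```

```bash
python3 held.py;python3 go.py 479 229.4 78.5 -3.72
```

```text
tcp [479.1 229.6 104.4] yaw -3.530848648094604 F [-0.6  0.  -1.4]
held head
   (np.int32(4890), array([478.8, 228.8]), 64.2, 52.1, 86.44, 96.7)
cell rim
   (np.int32(5324), array([567.1, 223.2]), 139.8, 68.2, -3.7, 60.3)
slope dz/dx,dz/dy [0.0172 0.0235] z 96.5 3645
t 26.5 p [477.9 229.2 102.7] z [ 0.054  0.021 -0.998] yaw -3.53 F [-0.5  0.6 -0.9]
units [-0.006  0.009  0.605] spin 0.023
```

Plates are already 12 mm in between the cell's plates with no force. I'll continue down.

Emit:
{"name": "drive_tool", "arguments": {"slide": [[0,0.01,0.2],[-0.01,0.01,0.2],[-0.01,0.01,0.15],[-0.01,0,0.08],[0,0,0.05]], "spin": [0.02,0,0,0,0], "gripper": [5,5,5,5,5]}}

```text
time: 27.0
tool_pos: [0.4807, 0.2292, 0.0787]
ee_rot: [[0.996, -0.063, 0.056], [-0.064, -0.998, 0.021], [0.054, -0.025, -0.998]]
force: [-5.4, -1.9, 12.3]
finger_gap: 0.131
```

```bash
python3 held.py
```

```text
tcp [480.7 229.2  78.7] yaw -3.6621344935992997 F [-5.4 -1.9 12.3]
held head
   (np.int32(4773), array([479.6, 228.1]), 64.4, 51.9, 86.36, 71.0)
cell rim
   (np.int32(5939), array([559.1, 223.8]), 148.1, 68.5, -3.74, 60.2)
   (np.int32(120), array([466.6, 262.1]), 38.0, 5.0, 0.51, 60.5)
slope dz/dx,dz/dy [-0.0062  0.0042] z 71.0 3613
```

Fully home (head top 71.0, same as the worn pack read when home) and level. Release and go for the second pack.

Emit:
{"name": "drive_tool", "arguments": {"slide": [[0,0,0],[0,0,0],[0,0,-0.5],[0,0,-0.9],[0,-0.4,-0.8],[0.6,-0.8,0],[0.6,-0.8,0],[0.6,-0.8,0],[0.6,-0.8,0],[0,-0.5,0]], "spin": [0,0,0,0,0,-0.25,-0.25,-0.2,0,0], "gripper": [30,40,50,50,50,50,50,50,50,50]}}

```text
time: 28.05
tool_pos: [0.5777, 0.3936, 0.1772]
ee_rot: [[0.998, 0.034, 0.058], [0.033, -0.999, 0.022], [0.059, -0.02, -0.998]]
force: [0.1, 0.2, 0.7]
finger_gap: 0.533
```

```bash
python3 go.py 577.8 406.6 100 2.3
```

```text
t 28.05 p [577.7 393.6 177.2] z [ 0.058  0.022 -0.998] yaw 1.87 F [0.1 0.2 0.7]
units [-0.099 -0.286  1.934] spin -0.054
```

```bash
python3 - <<'E'
import numpy as np
for f in('s1W.npy','topW.npy','w0W.npy'):
    W=np.load(f).reshape(-1,3)
    m=(W[:,2]>.11)&(W[:,2]<.35)&(W[:,0]>.5)&(W[:,0]<.66)&(W[:,1]>.4)&(W[:,1]<.6)
    P=W[m]; print(f,len(P), np.round(np.percentile(P,[1,50,99],axis=0),3) if len(P) else '')
E
```

```text
s1W.npy 784 [[0.595 0.517 0.111]
 [0.604 0.535 0.184]
 [0.616 0.54  0.23 ]]
topW.npy 218 [[0.592 0.516 0.111]
 [0.6   0.523 0.193]
 [0.616 0.538 0.233]]
w0W.npy 1257 [[0.594 0.515 0.111]
 [0.604 0.517 0.155]
 [0.614 0.525 0.19 ]]
```

The cylinder starts at y ≥ 0.514 and the gripper body reaches 0.495, so it clears.

Emit:
{"name": "drive_tool", "arguments": {"slide": [[-0.1,-0.28,0.6],[-0.05,0,0.7],[-0.05,0,0.6],[0,0,0.3]], "spin": [-0.05,0,0,0], "gripper": [50,50,50,50]}}

```text
time: 28.45
tool_pos: [0.5766, 0.4116, 0.0869]
ee_rot: [[0.997, 0.045, 0.063], [0.043, -0.999, 0.025], [0.064, -0.023, -0.998]]
force: [0.2, 0.8, -1.1]
finger_gap: 0.532
```

```bash
python3 go.py 577.8 406.6 64 2.3
```

```text
t 28.45 p [576.6 411.6  86.9] z [ 0.063  0.025 -0.998] yaw 2.48 F [ 0.2  0.8 -1.1]
units [-0.012  0.139  0.57 ] spin 0.023
```

Emit:
{"name": "drive_tool", "arguments": {"slide": [[0,0.14,0.3],[0,0,0.25],[0,0,0],[0,0,0],[0,0,0],[0,0,0],[0,0,-0.3],[0,0,-0.8],[0,0,-0.8],[0,0,-0.8]], "spin": [0,0,0,0,0,0,0,0,0,0], "gripper": [50,50,5,5,5,5,5,5,5,5]}}

```text
time: 29.45
tool_pos: [0.5696, 0.4014, 0.1721]
ee_rot: [[0.998, 0.043, 0.056], [0.042, -0.999, 0.022], [0.057, -0.019, -0.998]]
force: [0.3, 0.3, -1.5]
finger_gap: 0.123
```

```bash
python3 go.py 602.9 221 170 -3.72
```

```text
t 29.45 p [569.6 401.4 172.1] z [ 0.056  0.022 -0.998] yaw 2.43 F [ 0.3  0.3 -1.5]
units [ 0.637  4.542 -0.   ] spin 0.768
```

Emit:
{"name": "drive_tool", "arguments": {"slide": [[-0.1,0.6,0],[-0.2,0.9,0],[-0.2,0.9,0],[-0.2,0.9,0],[-0.1,0.8,0],[0,0.2,0]], "spin": [0.26,0.26,0.24,0,0,0], "gripper": [5,5,5,5,5,5]}}

```text
time: 30.05
tool_pos: [0.5362, 0.2293, 0.1815]
ee_rot: [[0.995, -0.061, 0.078], [-0.064, -0.997, 0.031], [0.076, -0.036, -0.996]]
force: [0.1, -0.5, -0.7]
finger_gap: 0.122
```

```bash
python3 held.py; python3 go.py 540.8 224.9 140 -3.72
```

```text
tcp [536.2 229.3 181.5] yaw -3.6706554115754173 F [ 0.1 -0.5 -0.7]
held head
   (np.int32(143), array([555.9, 227.7]), 11.8, 3.2, 89.41, 174.7)
cell rim
   (np.int32(1676), array([590.8, 221.7]), 90.9, 68.1, -3.82, 60.4)
   (np.int32(40), array([448.4, 243.3]), 11.9, 3.0, 85.1, 60.7)
slope dz/dx,dz/dy [-0.4785 -0.0252] z 184.9 126
t 30.1 p [536.8 229.4 181.8] z [ 0.079  0.031 -0.996] yaw -3.68 F [ 1.  -0.2 -0.7]
units [0.027 0.144 1.045] spin 0.005
```

```bash
python3 - <<'E'
from h import *
from fit import *
s=state();x,y,z=s['tool_pos']
im,d,W,c=snap('wrist','w4.png');np.save('w4W.npy',W);print(s['tool_pos'])
show(W,[('h%d'%a,z+a/1000,z+a/1000+.008,x-.06,x+.06,y-.06,y+.06) for a in range(-40,40,6)])
E
```

```text
[0.53677195 0.22941454 0.18175308]
h-40
h-34
   (np.int32(99), array([563.9, 227.2]), 56.5, 0.8, 87.06, 154.2)
h-28
   (np.int32(2515), array([538.7, 229.5]), 63.9, 51.3, 86.31, 160.0)
   (np.int32(72), array([547.8, 258.2]), 22.1, 5.7, -3.53, 161.3)
   (np.int32(129), array([524.7, 259.2]), 21.1, 6.4, -4.78, 161.3)
h-22
   (np.int32(3602), array([538.4, 230.4]), 62.2, 51.8, 86.88, 161.9)
h-16
   (np.int32(69), array([557.1, 228. ]), 10.8, 1.9, 88.62, 169.8)
h-10
   (np.int32(73), array([556.6, 227.8]), 11.7, 3.0, 87.9, 175.4)
h-4
   (np.int32(82), array([556.3, 227.3]), 12.0, 3.3, 85.59, 182.1)
h2
   (np.int32(1663), array([538.2, 228.6]), 34.3, 34.0, -46.54, 190.2)
h8
   (np.int32(1036), array([538.1, 228. ]), 38.8, 11.6, -3.87, 190.6)
   (np.int32(138), array([545.4, 239.4]), 12.1, 2.8, 81.39, 193.6)
   (np.int32(136), array([543.8, 215.7]), 11.8, 2.6, -85.87, 193.6)
h14
   (np.int32(151), array([544.9, 238.9]), 12.2, 2.6, 76.67, 199.6)
   (np.int32(159), array([543.3, 215.7]), 12.0, 3.0, -84.96, 199.9)
h20
   (np.int32(187), array([542.6, 237.2]), 15.1, 7.1, 51.38, 205.5)
   (np.int32(205), array([537.1, 219.5]), 21.4, 9.7, -38.44, 205.5)
h26
   (np.int32(186), array([544.1, 238.7]), 12.2, 2.7, 78.3, 211.8)
   (np.int32(195), array([542.5, 215.1]), 12.0, 2.8, -85.89, 212.1)
h32
   (np.int32(239), array([539.2, 235.8]), 18.7, 8.4, 37.59, 218.3)
   (np.int32(251), array([536.2, 219. ]), 22.0, 9.6, -37.67, 218.3)
h38
   (np.int32(238), array([542.5, 237.7]), 13.2, 5.3, 64.69, 223.8)
   (np.int32(245), array([540.9, 215.9]), 13.8, 5.5, -68.95, 224.0)
```

View pics/w4.png

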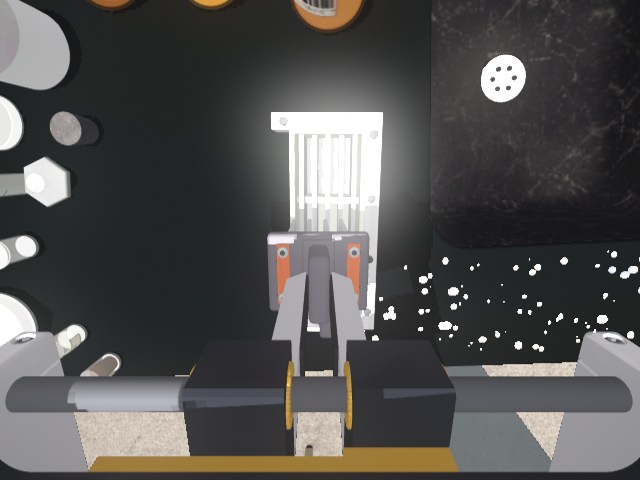

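The grip slackened on the way: the pack slid about 12 mm down, but it is still held with 10 mm of rib. Head is at (538.5, 229.8). I'll check its tilt and adapt.

```bash
sed -i 's/z-.015,z+.001/z-.028,z-.013/; s/z-.013,z)/z-.028,z-.012)/' held.py; python3 - <<'E'
from tilt import *
W=np.load('w4W.npy'); tilt(W,.5385,.2295,.153,.169)
E
python3 go.py 538.9 224.9 138 -3.72
```

```text
slope dz/dx,dz/dy [0.0154 0.049 ] z 160.9 3679
t 30.15 p [537.1 230.8 181.7] z [ 0.079  0.032 -0.996] yaw -3.65 F [-0.4 -0.1 -1.3]
units [-0.03   0.183  1.087] spin 0.009
```

```bash
python3 go.py 538.3 222.6 138 -3.72
```

```text
t 30.15 p [537.1 230.8 181.7] z [ 0.079  0.032 -0.996] yaw -3.65 F [-0.4 -0.1 -1.3]
units [-0.041  0.242  1.084] spin 0.009
```

Emit:
{"name": "drive_tool", "arguments": {"slide": [[-0.02,0.15,0.5],[-0.02,0.1,0.5],[0,0,0]], "spin": [0.01,0,0], "gripper": [5,5,5]}}

```text
time: 30.45
tool_pos: [0.5403, 0.2255, 0.1435]
ee_rot: [[0.995, -0.06, 0.084], [-0.063, -0.997, 0.034], [0.082, -0.04, -0.996]]
force: [-0.9, 0.4, -2.2]
finger_gap: 0.124
```

```bash
python3 held.py; python3 go.py 538.3 222.6 120 -3.72
```

```text
tcp [540.3 225.5 143.5] yaw -3.6163185479257525 F [-0.9  0.4 -2.2]
held head
   (np.int32(4744), array([542. , 225.7]), 64.0, 52.2, 86.41, 123.1)
cell rim
   (np.int32(2125), array([596.5, 221.3]), 80.5, 68.1, -3.65, 60.4)
slope dz/dx,dz/dy [0.0202 0.0522] z 122.6 3679
t 30.5 p [541.3 225.9 145.2] z [ 0.087  0.035 -0.996] yaw -3.6 F [ 0.8 -0.3 -1.1]
units [-0.122  0.112  0.617] spin 0.014
```

Emit:
{"name": "drive_tool", "arguments": {"slide": [[-0.12,0.11,0.2],[-0.04,0.01,0.25]], "spin": [0,0], "gripper": [5,5]}}

```text
time: 30.7
tool_pos: [0.5383, 0.224, 0.1292]
ee_rot: [[0.994, -0.057, 0.093], [-0.061, -0.997, 0.037], [0.091, -0.042, -0.995]]
force: [-0.9, 0.5, -1.9]
finger_gap: 0.123
```

```bash
python3 held.py; python3 go.py 538.5 223 91 -3.72
```

```text
tcp [538.3 224.  129.2] yaw -3.499568112059554 F [-0.9  0.5 -1.9]
held head
   (np.int32(4743), array([540.4, 224.3]), 64.1, 51.8, 86.81, 109.0)
cell rim
   (np.int32(2373), array([597.5, 221.2]), 78.5, 68.2, -3.5, 60.4)
slope dz/dx,dz/dy [0.0303 0.0543] z 108.4 3661
t 30.75 p [537.4 223.8 127.3] z [ 0.091  0.036 -0.995] yaw -3.51 F [-1.1 -1.2 -1.9]
units [-0.051  0.056  0.906] spin 0.027
```

Emit:
{"name": "drive_tool", "arguments": {"slide": [[-0.03,0.06,0.02],[-0.03,0.01,0.22],[-0.03,0.01,0.2]], "spin": [0.02,0,0], "gripper": [5,5,5]}}

```text
time: 31.05
tool_pos: [0.5359, 0.2219, 0.1095]
ee_rot: [[0.994, -0.06, 0.093], [-0.064, -0.997, 0.037], [0.091, -0.043, -0.995]]
force: [-0.3, -0.4, -0.8]
finger_gap: 0.125
```

```bash
python3 held.py; python3 go.py 538.5 223 91 -3.72
```

```text
tcp [535.9 221.9 109.5] yaw -3.6581229788287466 F [-0.3 -0.4 -0.8]
held head
   (np.int32(4746), array([537.8, 222.1]), 64.2, 52.2, 86.9, 89.3)
   (np.int32(193), array([494.9, 224. ]), 16.1, 7.9, 40.83, 89.5)
cell rim
   (np.int32(2712), array([597.3, 221.3]), 78.1, 68.2, -3.53, 60.4)
   (np.int32(44), array([490.4, 261.7]), 24.3, 1.3, -4.99, 60.4)
slope dz/dx,dz/dy [0.0315 0.0551] z 88.7 3796
t 31.1 p [534.9 221.6 108. ] z [ 0.091  0.037 -0.995] yaw -3.66 F [-0.1  0.8 -1.7]
units [ 0.05  -0.022  0.431] spin 0.008
```

Emit:
{"name": "drive_tool", "arguments": {"slide": [[0.02,-0.02,0.2],[0,-0.02,0.15],[0,-0.01,0.1],[0,-0.01,0.06]], "spin": [0,0,0,0], "gripper": [5,5,5,5]}}

```text
time: 31.5
tool_pos: [0.5397, 0.2256, 0.0914]
ee_rot: [[0.994, -0.059, 0.092], [-0.063, -0.997, 0.037], [0.089, -0.042, -0.995]]
force: [-12.8, -6.7, 22.5]
finger_gap: 0.125
```

```bash
python3 held.py
```

```text
tcp [539.7 225.6  91.4] yaw -3.628829519599887 F [-12.8  -6.7  22.5]
held head
   (np.int32(4593), array([540.4, 224.4]), 64.2, 51.8, 86.53, 70.8)
   (np.int32(481), array([497.5, 228. ]), 16.4, 16.3, 87.02, 72.9)
   (np.int32(67), array([499., 196.]), 9.5, 3.1, 11.44, 69.5)
cell rim
   (np.int32(3437), array([563.7, 223.4]), 146.3, 68.3, -3.76, 60.4)
   (np.int32(126), array([506.8, 195.6]), 31.2, 5.0, -3.33, 60.5)
slope dz/dx,dz/dy [-0.0052 -0.0005] z 70.8 3840
```

Home (70.8) and level. I'll release, retreat and check everything.

Emit:
{"name": "drive_tool", "arguments": {"slide": [[0,0,0],[0,0,0],[0,0,-0.4],[0,0,-0.8],[0,0,-0.9],[-0.4,0,-0.9],[-0.6,0,0],[0,0,0]], "spin": [0,0,0,0,0,0,0,0], "gripper": [25,40,50,50,50,50,50,50]}}

```text
time: 32.35
tool_pos: [0.489, 0.224, 0.2166]
ee_rot: [[0.994, -0.06, 0.097], [-0.064, -0.997, 0.038], [0.094, -0.044, -0.995]]
force: [0.7, -0.1, -0.2]
finger_gap: 0.533
```

```bash
python3 - <<'E'
from h import *
from fit import *
from tilt import *
s=state();print(s['tool_pos'],s['force'],s['time'])
im,d,W,c=snap('wrist','w5.png');np.save('w5W.npy',W)
show(W,[('fence',.022,.036,.42,.68,.14,.3),('cell rim',.055,.066,.38,.68,.16,.31),('heads',.066,.077,.38,.65,.15,.33),('ribs',.092,.112,.38,.65,.16,.33)])
tilt(W,.479,.229,.066,.077,.03);tilt(W,.541,.225,.066,.077,.03)
im,d,W,c=snap('top')
show(W,[('t spent rib',.06,.09,.42,.64,-.335,-.2),('t rim',.056,.066,.38,.68,.16,.31)])
E
```

```text
[0.48900799 0.22397409 0.21661396] [ 0.67304244 -0.12709807 -0.15487625] 32.35
fence
   (np.int32(3819), array([542.1, 226.5]), 221.5, 105.5, -3.7, 28.6)
   (np.int32(90), array([605. , 249.9]), 55.5, 0.5, -3.85, 31.8)
   (np.int32(74), array([604.9, 242.7]), 55.5, 6.7, -10.58, 30.6)
   (np.int32(43), array([607.6, 218.6]), 40.2, 0.1, -3.72, 28.9)
cell rim
   (np.int32(1948), array([540.7, 225. ]), 192.0, 68.2, -3.69, 60.3)
heads
   (np.int32(2929), array([539.9, 224.8]), 64.1, 51.2, 86.57, 70.9)
   (np.int32(2635), array([479.3, 228.2]), 64.0, 52.2, 85.84, 70.9)
ribs
   (np.int32(602), array([540.2, 224.4]), 38.7, 11.5, -3.59, 100.2)
   (np.int32(555), array([479.1, 228.2]), 40.0, 11.9, -3.99, 100.2)
slope dz/dx,dz/dy [-0.0033 -0.0027] z 71.0 1975
slope dz/dx,dz/dy [ 0.0007 -0.0019] z 70.9 2211
t spent rib
   (np.int32(72), array([ 534.9, -242.8]), 39.1, 12.6, -1.05, 75.7)
t rim
```

View pics/w5.png

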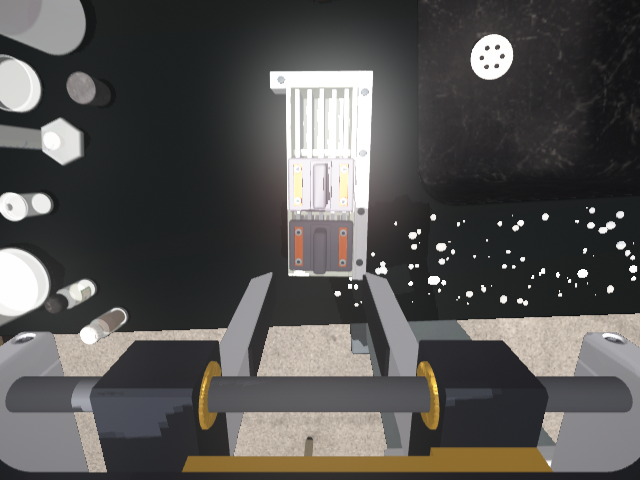

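The view shows both fresh packs home in bays 1 and 2 (321,245 and 321,185) and the cell against both legs. Nothing is touching the robot. Handing in.

```bash
python3 -c "
from plant import *
print(close_job())"
```

```text
the job is handed in; nothing more can be done
None
```

The job is done and handed in at about 32 s of the 210 s allowed; no verdict was reported. The run had one worn pack and two fresh packs.

- **Cell:** I slid it into the fence corner with the worn pack still in bay 1. Pushes on both sides met firm resistance, 12 N in x and 16 N in y. The last wrist picture shows it parallel to the fence and flush in x to about 0.2 mm. In y the same picture reads a gap of about 1.5 mm. I put that down to calibration, because the reading was the same 1.5 mm right after the push and had not changed at the end. It is inside the 3 mm limit either way.
- **Worn pack:** It stands in the drip tray at about (535, −243) mm, well inside the allowed area. The last top view shows it in the same place.
- **Fresh packs:** They are fully home in bays 1 and 2. Both head tops read 71 mm, the same as the worn pack when it was home. They are level to 0.005 rad and within about 1.5 mm of their bay points.

**Not as planned:**
- **Slip:** The grip slackened once, and the second fresh pack slid about 12 mm down. I saw it in a picture and corrected the insertion height.
- **Tilt:** The arm's moves built up a slow tool tilt. I pressed it out twice against the outside of the fixed fence. It had grown back to about 0.1 rad by the end, but the seated packs read level.
- **Bystanders:** I did not measure the vials or the stopper at the end, but the arm never went near them.

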